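Clear the trimming plate with the scraper block

ROBOT

A 6-joint arm with a two-finger parallel gripper is mounted at the origin on a cart in front of the work surface, level with it; the furniture and walls round the work are solid. World frame = base frame: x ahead of the robot, y to its left, z up, the work surface at z = 0. Lengths are in m, angles in rad, forces in N, time in s.
With the tool pointing down it reaches from about 0.4 to 0.925 m from the base axis. Payload 12.5 kg.
Tool frame: the origin (TCP) lies at the very end of the fingers, on their centre line; the grasp point (between the pads) lies manip.pinch_z behind it (manip.pinch_z is the distance from the TCP to the grasp point, in m); x points along the fingers, z is the direction in which the jaws open and shut, and the axes are right-handed (so a half turn about x gives the same grasp; the last joint's range is limited). The gripper opens to 95 mm and grips with 3 to 60 N. Pads are 20 mm wide; open, the fingers measure 119 mm over their backs; the gripper's body (75 mm by 180 mm) begins 59 mm behind the grasp point.
Start: joints at [-1.422, 0.491, 1.559, -0, 1.092, -0.106], TCP at [0.158, -0.605, 0.215] pointing down, gripper open.
Joint ranges: [-3.1, 3.1], [-0.84, 2.19], [0.05, 2.79], [-1.13, 4.28], [0.06, 2.93], [-2.69, 2.69]. Speed limits (rad/s): [2.22, 2.22, 2.79, 3.14, 3.14, 3.14].

INTERFACE

Orientations are given as a unit quaternion [w, x, y, z].
In Python, from bench import manip, camera, camera_model gives the robot as it stands.
- The arm moves only by the tool step_arm, never from a script. Its argument "rows" is a list of rows, each an object with "dp": the shift along the tool's x, y, z in mm, a list of three; "twist": the turn about the tool's x in rad. A call has 1 to 8 rows; each row is the pose to reach, as a shift and turn from the pose commanded when the call began, along the tool's axes at that moment; what a row does not reach only later rows make up. A row lasts 1/8 s, in which the tool goes at most 62.5 mm and 10.7 degrees, less where a joint would pass 70% of its speed; a pose out of reach is approached as far as the arm can. A call with a gripper value outside its range is refused whole. "gripper" is the opening, from -1 (shut) to 1 (fully open), set as the call begins (left out, the last holds). The fingers move at their own pace and stop on an object; the grip force is fixed at half the most. Time passes only in rows, so rows that repeat a pose let the fingers close. It gives the time, the measured TCP pose, the force and the opening at its end, in the units of the state.
- manip.state(): the state, without advancing time (a new reading comes with each control period).
- camera(name): name is "scene" or "top"; returns the picture (480x640x3 uint8, red, green, blue); there is no depth.
- camera_model(name): a dict with "mtx" (3x3 intrinsics, pixels), "R" (3x3) and "t" (3): a world point X has camera coordinates R X + t. Camera axes: x right, y down, z forward; pixel columns grow to the right and rows downward; lengths in m; the calibration is good to about 2 mm. A picture is of the moment at which its call begins. camera_model takes no time and is no camera call.
- manip.finish_job(): hands the job in, once; it reports no verdict.
The state is a dict: "time": time; "q": joint angles; "joint_velocities": joint speeds; "tau": joint torques, N m; "position": TCP position; "tool_rot": TCP orientation; "ft_force": force on the tool from outside, world axes, zero at the start; "wrist_torque": the same for the moment, N m; "grip_width": opening from 0.0 (shut) to 1.0 (fully open).
Only numpy, scipy, OpenCV 4.12 (cv2) and the standard library are available. Lean on these libraries where they do the work, as an engineer would, in place of code of your own. Each camera call takes 0.05 s, during which the arm holds its last target. There are 200 camera calls.

TASK

Clear the trimming plate: take the blue scraper block and, with its long edge on the deck, sweep the loose green offcuts lying there off the deck's open left end into the scrap pan. Then put the scraper down so that it stands by itself on a short end, let go, take it again by its upper end, lower it into the gutter behind the offcuts that have dropped in there and push them along the gutter's floor into the pan too. Keep the hand off the offcuts (their edges splinter), leave the things around where they are, and leave the scraper resting on the cleared deck.

Things in the scene. Friction and masses are not known exactly. Their poses are not given: they have to be found in the camera images.
- trim_plate: trimming plate, fixed on the bench: aluminium deck, top 64 mm above the bench, 200 mm long (y), between two dark guide rails along y (7 mm high, 8 mm wide, 134 mm clear between); no rails at its ends. Along its near (-x) side runs a gutter, at its +y end hangs the scrap pan. Origin on the bench under the deck's centre, z up, y from the rear end to the open pan end
- deck_centre (a point): centre of the deck's top face; axes as the trimming plate's
- gutter_floor (a point): centre of the gutter's floor, 100 mm to -x of the deck's centre and 36 mm below the deck; axes as the plate's. The gutter is 50 mm wide inside (x) and 200 mm long (y), has a near wall up to 2 mm below the deck's top, a 4 mm thick end wall at its rear (-y) end, and is open at +y, over the pan
- pan_floor (a point): centre of the scrap pan's floor (grey sheet steel), 3 mm above the bench; axes as the plate's. Inside, the pan spans +-110 mm in x and from -60 (the plate's end) to +57 mm in y about this point; its walls stand 50 mm above the bench
- scraper: scraper block, blue plastic with a black rubber rim, 120 (x) x 26 (y, thickness) x 42 mm (z), 0.18 kg or so; origin at its centre; it starts on the bench, standing on a long 120 x 26 mm edge. All edges wipe, both ends alike; grip it across its 26 mm thickness. Its 42 x 26 mm end goes into the gutter with the 42 mm across
- offcut_a: loose offcut, a pale green glass-fibre strip 80 x 15 x 5 mm, on the deck; origin at its centre, x along its length, z through its 5 mm thickness
- offcut_b: loose offcut, a pale green glass-fibre strip 72 x 15 x 5 mm, on the deck; origin at its centre, x along its length, z through its 5 mm thickness
- offcut_c: loose offcut, a pale green glass-fibre strip 66 x 15 x 5 mm, on the deck; origin at its centre, x along its length, z through its 5 mm thickness
- offcut_d: loose offcut, a pale green glass-fibre strip 64 x 15 x 5 mm, flat on the gutter's floor, the one nearer the rear end; at least 40 mm of gutter is free behind it; origin at its centre, x along its length, z through its 5 mm thickness
- offcut_e: loose offcut, a pale green glass-fibre strip 60 x 15 x 5 mm, flat on the gutter's floor, the one nearer the open end; origin at its centre, x along its length, z through its 5 mm thickness
- module_l: bystander: black hand-held radio module 115 x 65 x 41 mm, on the bench to the front left; origin under its centre
- module_r: bystander: a like black radio module beside it, 115 x 65 x 41 mm; origin under its centre
- measure: bystander: yellow and black pocket tape measure 35 x 80 x 62 mm (high), on the bench behind the scraper; origin under its centre
- cutters: bystander: side cutters with red handles, 146 x 44 x 11 mm, on the bench in front of the plate; origin under its centre

How it is judged:
On the way, in this order (a step that is already met when the one before it is completed fails the run):
1. the three offcuts that lay on the deck are off it, in the pan (or, if one slipped there, in the gutter) (z of each of offcut_a, offcut_b, offcut_c in the frame of deck_centre below -0.01 m), for 0.1 s.
2. the scraper stands by itself on a short end, let go ((angle between scraper's own x axis and vertical below 0.12 rad or angle between scraper's own x axis and vertical above 3.022 rad) and contact force between each of the arm, the fingers and scraper below 0.1 N and linear speed of scraper below 0.02 m/s), for 0.2 s.
3. all five offcuts lie in the scrap pan (x of offcut_a in the frame of pan_floor between -0.111 and 0.111 m and y of offcut_a in the frame of pan_floor between -0.061 and 0.06 m and z of each of offcut_a, offcut_b, offcut_c, offcut_d, offcut_e in the frame of pan_floor below 0.042 m and x of offcut_b in the frame of pan_floor between -0.111 and 0.111 m and y of offcut_b in the frame of pan_floor between -0.061 and 0.06 m and x of offcut_c in the frame of pan_floor between -0.111 and 0.111 m and y of offcut_c in the frame of pan_floor between -0.061 and 0.06 m and x of offcut_d in the frame of pan_floor between -0.111 and 0.111 m and y of offcut_d in the frame of pan_floor between -0.061 and 0.06 m and x of offcut_e in the frame of pan_floor between -0.111 and 0.111 m and y of offcut_e in the frame of pan_floor between -0.061 and 0.06 m), for 0.2 s.
At the end, for the whole second after the job is handed in: All five offcuts lie at rest in the scrap pan (their centres inside its walls and less than 42 mm above its floor), and the scraper rests, let go, on the deck between the rails, in any attitude (its centre above the deck and within the deck's edges) (all of step 3 and linear speed of each of offcut_a, offcut_b, offcut_c, offcut_d, offcut_e, scraper below 0.02 m/s and x of scraper in the frame of deck_centre between -0.067 and 0.067 m and y of scraper in the frame of deck_centre between -0.1 and 0.1 m and z of scraper in the frame of deck_centre between 0.008 and 0.07 m); the robot touches nothing.
It fails at once if the hand or arm touches an offcut (contact force between any of the fingers, the arm and offcut_a above 1 N or contact force between any of the fingers, the arm and offcut_b above 1 N or contact force between any of the fingers, the arm and offcut_c above 1 N or contact force between any of the fingers, the arm and offcut_d above 1 N or contact force between any of the fingers, the arm and offcut_e above 1 N).
It fails at once if a radio module, the tape measure or the cutters are shifted by more than 15 mm (distance of any of module_l, module_r, measure, cutters from where it was at the start of the episode above 0.015 m).
It also fails if it takes over 72 s, if anything falls off the work surface, if the arm or the gripper's body presses on something with over 40 N, if the wrist force passes 120 N, or if a joint passes its speed limit or range.

## Working session

There is one attempt and no reset: what is moved stays moved. The work goes in short steps, Python scripts to look and compute and a tool call to move; the robot and the scene stay as the last step left them, time stands still between calls to the robot, and variables do not carry over. Pictures are saved under pics/ and viewed, about 8 in all and at most 12, crops included, and the job is handed in when it is done.

Besides the shell and the picture viewer there is one more tool, called after "Request:" as name([rows], argument=value, ...), one row to a line, values as JSON. step_arm: Moves the arm, as the interface text tells. Its arguments: {"type":"object","properties":{"rows":{"type":"array"},"gripper":{"type":"number"}},"required":["rows"]}

```bash
mkdir -p pics; ls; python3 - <<'E'
from bench import manip,camera,camera_model
import cv2
for n in("scene","top"):
    cv2.imwrite(f"pics/{n}0.png",camera(n)[:,:,::-1]); m=camera_model(n); print(n,m)
print(manip.pinch_z); print(manip.state())
E
```

```text
pics
scene {'mtx': array([[437.0959698 ,   0.        , 317.07300924],
       [  0.        , 437.0959698 , 241.87249608],
       [  0.        ,   0.        ,   1.        ]]), 'R': array([[-0.49017608, -0.87155153,  0.01119599],
       [-0.5701402 ,  0.31088817, -0.76045295],
       [ 0.65929323, -0.37913913, -0.64929651]]), 't': array([0.33117766, 0.30645574, 0.70625778])}
top {'mtx': array([[534.85568776,   0.        , 314.04737466],
       [  0.        , 534.85568776, 237.17424065],
       [  0.        ,   0.        ,   1.        ]]), 'R': array([[-0.00691838, -0.9999331 , -0.00927021],
       [-0.98646538,  0.00834336, -0.16375728],
       [ 0.16382367,  0.00801181, -0.9864571 ]]), 't': array([0.12803237, 0.50833281, 0.98187653])}
0.0188
{'time': 0.1, 'q': array([-1.42159585e+00,  4.91515102e-01,  1.55940288e+00,  1.24589220e-05,
        1.09168909e+00, -1.05566840e-01]), 'joint_velocities': array([-0.00271369, -0.00131585, -0.00248319, -0.00037211,  0.00067225,
       -0.0001194 ]), 'tau': array([ 1.89036582e-03, -6.13622403e+01, -2.58605862e+01,  6.93745888e-02,
        4.70258261e-02, -3.32694572e-05]), 'position': array([ 0.15752498, -0.60459733,  0.2141054 ]), 'tool_rot': array([ 0.55921086,  0.4326815 ,  0.55972361, -0.43217983]), 'ft_force': array([-0.35899602, -0.08599362, -0.84881121]), 'wrist_torque': array([ 0.02854212, -0.05779389,  0.05221832]), 'grip_width': 0.9986139102980612}
```

View pics/top0.png

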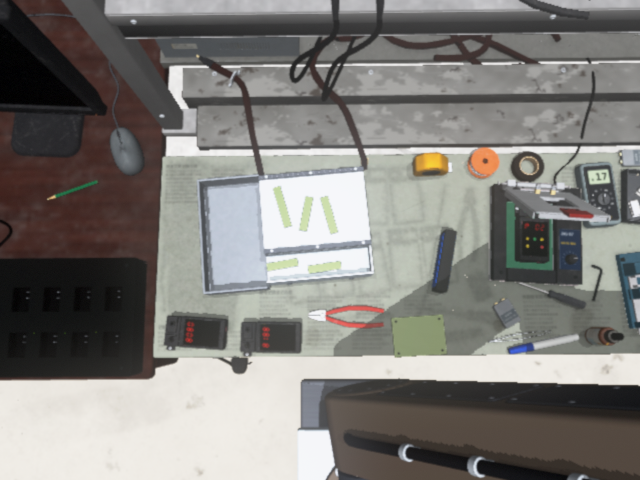

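View pics/scene0.png

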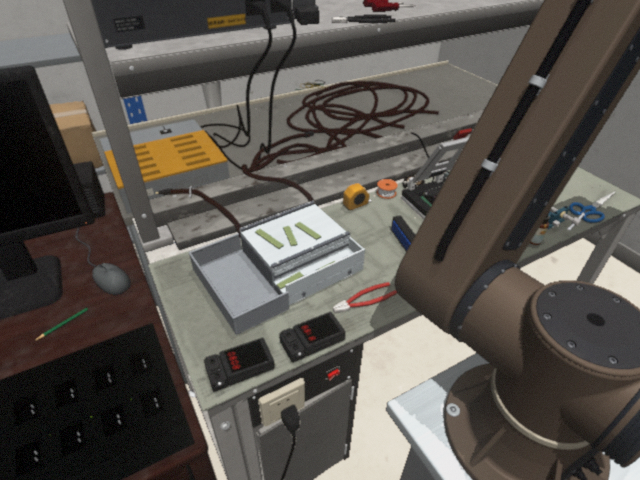

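The top view shows the deck at about (260–370, 170–248), the pan to its left, the gutter below it with 2 strips, the scraper at (443,260), and the cutters at (345,316).

```bash
cat > h.py <<'E'
import numpy as np,cv2
from bench import manip,camera,camera_model
from scipy.spatial.transform import Rotation as Ro
def ray(n,uv,z):
    m=camera_model(n);uv=np.atleast_2d(uv).astype(float)
    d=np.c_[uv,np.ones(len(uv))]@np.linalg.inv(m["mtx"]).T@m["R"]; c=-m["R"].T@m["t"]
    return c+d*((z-c[2])/d[:,2])[:,None]
def proj(n,X):
    m=camera_model(n);p=(np.atleast_2d(X)@m["R"].T+m["t"])@m["mtx"].T
    return p[:,:2]/p[:,2:]
def blobs(img,lo,hi,a=40):
    h=cv2.cvtColor(img,cv2.COLOR_RGB2HSV);k=cv2.inRange(h,lo,hi)
    cs,_=cv2.findContours(k,cv2.RETR_EXTERNAL,cv2.CHAIN_APPROX_NONE)
    return [c for c in cs if cv2.contourArea(c)>a]
def tool(R=None):
    s=manip.state();q=s["tool_rot"];return s["position"],Ro.from_quat(np.r_[q[1:],q[0]]).as_matrix()
def green(img,z,box=(190,160,380,300),n="top"):
    out=[]
    for c in blobs(img,(30,50,120),(50,255,255)):
        r=cv2.minAreaRect(c);u=r[0]
        if box[0]<u[0]<box[2] and box[1]<u[1]<box[3]:
            P=ray(n,cv2.boxPoints(r),z);out.append((np.round(u),np.round(P*1000)[:,:2].tolist()))
    return out
E
python3 - <<'E'
from h import *
im=cv2.imread("pics/top0.png")[:,:,::-1]
for g in green(im,.069):print(g)
for c in blobs(im,(100,80,30),(130,255,255)):
    r=cv2.minAreaRect(c);print("blue",np.round(r[0]),[ (np.round(ray("top",cv2.boxPoints(r),z)*1000)[:,:2]).tolist() for z in(.042,0.0)])
c=im[150:300,190:470]; cv2.imwrite("pics/c0.png",cv2.resize(c,None,fx=2.85,fy=2.85,interpolation=cv2.INTER_CUBIC)[:,:,::-1])
m=camera_model("top");print(-m["R"].T@m["t"])
print(tool())
E
```

```text
(array([324., 267.]), [[451.0, 135.0], [459.0, 78.0], [448.0, 77.0], [440.0, 133.0]])
(array([282., 264.]), [[456.0, 211.0], [465.0, 159.0], [453.0, 157.0], [445.0, 209.0]])
(array([329., 214.]), [[580.0, 110.0], [583.0, 100.0], [517.0, 82.0], [515.0, 93.0]])
(array([306., 213.]), [[521.0, 150.0], [582.0, 139.0], [580.0, 128.0], [519.0, 140.0]])
(array([282., 206.]), [[600.0, 201.0], [603.0, 190.0], [529.0, 168.0], [526.0, 179.0]])
blue [521. 348.] [[[301.0, -233.0], [309.0, -278.0], [296.0, -279.0], [288.0, -234.0]], [[300.0, -247.0], [308.0, -294.0], [294.0, -296.0], [286.0, -249.0]]]
blue [629. 297.] [[[443.0, -452.0], [446.0, -470.0], [338.0, -478.0], [335.0, -460.0]], [[447.0, -475.0], [450.0, -494.0], [338.0, -502.0], [335.0, -484.0]]]
blue [629. 262.] [[[474.0, -454.0], [474.0, -492.0], [438.0, -488.0], [438.0, -450.0]], [[480.0, -478.0], [479.0, -517.0], [442.0, -513.0], [442.0, -474.0]]]
blue [439. 259.] [[[416.0, -98.0], [516.0, -120.0], [515.0, -126.0], [415.0, -104.0]], [[419.0, -107.0], [523.0, -130.0], [522.0, -136.0], [418.0, -113.0]]]
blue [570. 250.] [[[519.0, -346.0], [519.0, -382.0], [444.0, -376.0], [445.0, -340.0]], [[527.0, -365.0], [526.0, -403.0], [448.0, -396.0], [449.0, -359.0]]]
[0.34148388 0.11591599 1.05300916]
(array([ 0.15752498, -0.60459733,  0.2141054 ]), array([[-1.39858373e-04,  9.67723419e-01,  2.52014612e-01],
       [ 1.00479772e-03,  2.52014623e-01, -9.67722905e-01],
       [-9.99999485e-01,  1.17879557e-04, -1.00761264e-03]]))
```

View pics/c0.png

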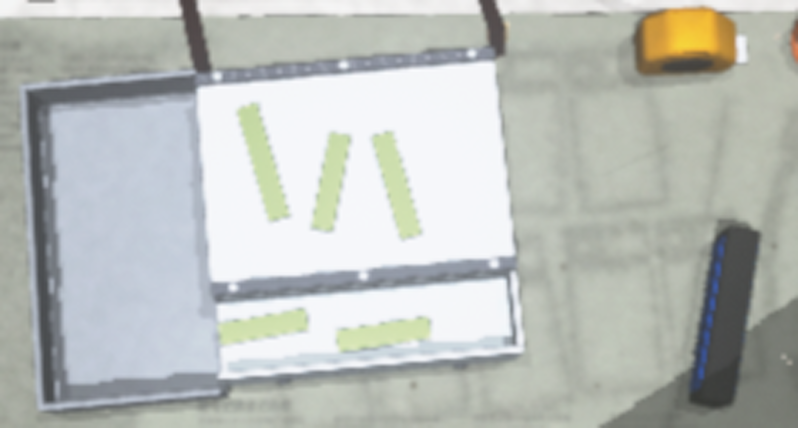

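```bash
python3 - <<'E'
from h import *
f=lambda L,z:ray("top",np.array(L)/2.85+[190,150],z)[:,:2]*1000
D=f([(497,60),(203,85),(213,283),(513,258)],.066);print("deck",D.round())
dirs=[D[1]-D[0],D[2]-D[3],D[0]-D[3],D[1]-D[2]]
for d in dirs:print(np.hypot(*d).round(1),np.degrees(np.arctan2(d[1],d[0])).round(2))
print("c",D.mean(0))
print("gut rear,near",f([(513,272),(522,352),(218,380)],.062).round())
print("pan",f([(22,88),(42,409),(222,393)],.05).round())
im=cv2.imread("pics/top0.png")[:,:,::-1]
h=cv2.cvtColor(im,cv2.COLOR_RGB2HSV)
k=(im.max(2)<95).astype(np.uint8)*255; k[:,:415]=0;k[:,465:]=0;k[:220]=0;k[300:]=0
cs,_=cv2.findContours(k,cv2.RETR_EXTERNAL,cv2.CHAIN_APPROX_NONE);c=max(cs,key=cv2.contourArea)
r=cv2.minAreaRect(c);b=cv2.boxPoints(r);print(cv2.contourArea(c),(b-[190,150])*2.85,ray("top",b,.042)[:,:2]*1000)
a=cv2.approxPolyDP(c,2,True)[:,0];print(((a-[190,150])*2.85).round().tolist(),(ray("top",a,.042)[:,:2]*1000).round().tolist())
for t,z in(("gut",.033),):
    print(green(im,z)[:2])
E
```

```text
deck [[632.  27.]
 [617. 224.]
 [483. 216.]
 [498.  20.]]
197.5 94.47
197.1 94.34
134.5 3.19
134.0 3.33
c [557.74614011 121.60990022]
gut rear,near [[489.  19.]
 [437.  15.]
 [420. 213.]]
pan [[621. 349.]
 [403. 329.]
 [412. 211.]]
759.5 [[682.91855164 402.43125458]
 [717.41722412 222.27138519]
 [765.8498291  231.54571381]
 [731.35115662 411.70558319]] [[ 404.53709013  -92.53627309]
 [ 525.16459362 -120.80320341]
 [ 518.55238226 -152.98032529]
 [ 398.20541475 -124.13749379]]
[[732.0, 225.0], [712.0, 248.0], [712.0, 262.0], [721.0, 237.0], [724.0, 256.0], [704.0, 376.0], [695.0, 376.0], [710.0, 268.0], [687.0, 399.0], [710.0, 408.0], [732.0, 399.0], [755.0, 234.0]] [[523.0, -131.0], [508.0, -117.0], [498.0, -116.0], [515.0, -123.0], [502.0, -124.0], [422.0, -107.0], [422.0, -102.0], [494.0, -114.0], [407.0, -95.0], [401.0, -110.0], [407.0, -125.0], [517.0, -146.0]]
[(array([324., 267.]), [[455.0, 135.0], [463.0, 77.0], [452.0, 75.0], [443.0, 134.0]]), (array([282., 264.]), [[460.0, 215.0], [469.0, 160.0], [457.0, 158.0], [448.0, 213.0]])]
```

```bash
cat >> h.py <<'E'
TH=np.radians(4.0); C=np.array([.558,.122])
def W(px,py,z):  # plate-frame deck coords (mm) -> world
    c,s=np.cos(TH),np.sin(TH); return np.r_[C+np.array([[c,-s],[s,c]])@[px/1e3,py/1e3],z]
def P(X):
    c,s=np.cos(TH),np.sin(TH); return (np.atleast_2d(X)[:,:2]-C)@np.array([[c,-s],[s,c]])*1e3
def go(*ts,jaw=None):  # print dp from now to world targets; jaw = wanted world angle (deg) of tool z
    p,R=tool()
    for t in ts: print("dp",np.round(R.T@(np.array(t)-p)*1000,1))
    a=np.degrees(np.arctan2(R[1,2],R[0,2]))
    if jaw is not None: print("jaw",a.round(2),"twist",np.radians(-((jaw-a+90)%180-90)).round(3))
E
python3 - <<'E'
from h import *
go([.462,-.126,.12],[.462,-.126,.017],jaw=-102.5)
im=cv2.imread("pics/top0.png")[:,:,::-1]
for z in(.033,.069):
  for g in green(im,z):print(z,P(np.array(g[1])/1e3).round().tolist())
E
```

```text
dp [  94.5  415.3 -386.3]
dp [ 197.5  415.2 -386.2]
jaw -75.4 twist 0.473
0.033 [[-102.0, 20.0], [-98.0, -38.0], [-109.0, -39.0], [-114.0, 20.0]]
0.033 [[-91.0, 100.0], [-86.0, 44.0], [-98.0, 43.0], [-103.0, 98.0]]
0.033 [[29.0, -14.0], [32.0, -25.0], [-37.0, -39.0], [-39.0, -27.0]]
0.033 [[-28.0, 32.0], [34.0, 15.0], [31.0, 4.0], [-32.0, 21.0]]
0.033 [[57.0, 78.0], [60.0, 66.0], [-19.0, 49.0], [-21.0, 61.0]]
0.069 [[-106.0, 20.0], [-102.0, -37.0], [-113.0, -37.0], [-117.0, 19.0]]
0.069 [[-96.0, 96.0], [-90.0, 43.0], [-102.0, 42.0], [-107.0, 95.0]]
0.069 [[21.0, -14.0], [23.0, -24.0], [-44.0, -37.0], [-45.0, -26.0]]
0.069 [[-35.0, 31.0], [25.0, 15.0], [22.0, 4.0], [-38.0, 21.0]]
0.069 [[47.0, 76.0], [50.0, 65.0], [-26.0, 48.0], [-28.0, 59.0]]
```

Request:
step_arm([
  {"dp": [0, 50, -47], "twist": 0.06},
  {"dp": [0, 104, -97], "twist": 0.12},
  {"dp": [0, 156, -145], "twist": 0.18},
  {"dp": [0, 208, -193], "twist": 0.24},
  {"dp": [0, 260, -241], "twist": 0.3},
  {"dp": [0, 312, -290], "twist": 0.36},
  {"dp": [0, 364, -338], "twist": 0.42},
  {"dp": [30, 415, -386], "twist": 0.473},
], gripper=0.2)

```text
time: 1.1
position: [0.4265, -0.1829, 0.201]
tool_rot: [0.443, 0.552, 0.441, -0.552]
ft_force: [0.1, -0.5, 0.5]
grip_width: 0.601
```

Request:
step_arm([
  {"dp": [60, 0, 0], "twist": 0},
  {"dp": [60, 0, 0], "twist": 0},
  {"dp": [60, 0, 0], "twist": 0},
])

```text
time: 1.48
position: [0.4256, -0.1853, 0.1417]
tool_rot: [0.443, 0.552, 0.442, -0.552]
ft_force: [-0.0, -0.2, -0.0]
grip_width: 0.598
```

```bash
python3 - <<'E'
from h import *
go([.462,-.126,.06],[.462,-.126,.017],jaw=-102.5)
print(tool()[0],manip.state()["time"],manip.state()["grip_width"])
cv2.imwrite("pics/a.png",np.hstack([cv2.resize(camera("top")[200:320,340:500],(560,420)),camera("scene")[150:400,340:420].repeat(1,0)[:, :].copy() if 0 else cv2.resize(camera("scene")[150:330,340:400],(140,420))])[:,:,::-1])
E
```

```text
dp [ 81.7  22.6 -65.8]
dp [124.7  22.6 -65.8]
jaw -102.55 twist -0.001
[ 0.42556221 -0.18527024  0.14171824] 1.475 0.5976364284327632
```

View pics/a.png

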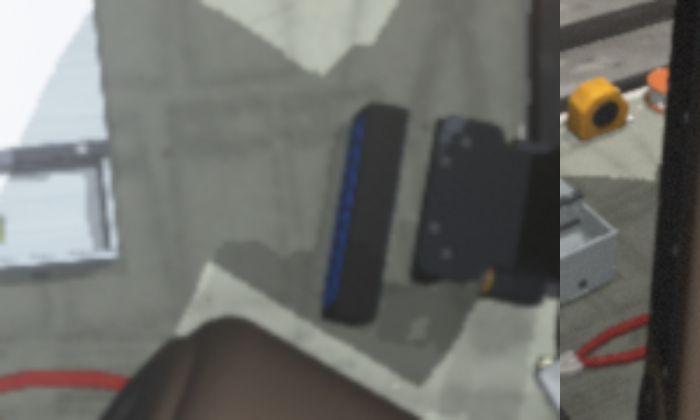

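The picture shows the scraper clear at (365,210) in the crop, with the hand still to its right. I'll continue over it and down.

Request:
step_arm([
  {"dp": [0, 11, -33]},
  {"dp": [20, 22.5, -66]},
  {"dp": [60, 22.5, -66]},
  {"dp": [95, 22.5, -66]},
  {"dp": [115, 22.5, -66]},
  {"dp": [124.5, 22.5, -66]},
  {"dp": [124.5, 22.5, -66]},
])

```text
validation failed for argument at $.ro...
```

Request:
step_arm([
  {"dp": [0, 0, 0]},
  {"dp": [0, 0, 0]},
  {"dp": [0, 0, 0]},
  {"dp": [0, 0, 0]},
], gripper=-1)

```text
validation failed for argument at $.ro...
```

Request:
step_arm([
  {"dp": [-20, 0, 0]},
  {"dp": [-60, 0, 0]},
  {"dp": [-100, 0, 0]},
  {"dp": [-125, 0, 0]},
  {"dp": [-125, 0, 0]},
])

```text
validation failed for argument at $.ro...
```

```bash
python3 - <<'E'
from h import *
go(W(0,-82,.16),W(0,-82,.095),jaw=94)
print(tool()[0],manip.state()["time"],manip.state()["grip_width"])
cv2.imwrite("pics/b.png",np.hstack([cv2.resize(camera("top")[180:320,360:520],(480,420)),cv2.resize(camera("scene")[150:330,320:440],(280,420))])[:,:,::-1])
E
```

```text
dp [ -17.8   85.5 -250.4]
dp [  47.2   85.4 -250.5]
jaw -102.58 twist -0.289
[ 0.42571514 -0.18559287  0.14222932] 1.575 0.6004367866313033
```

View pics/b.png

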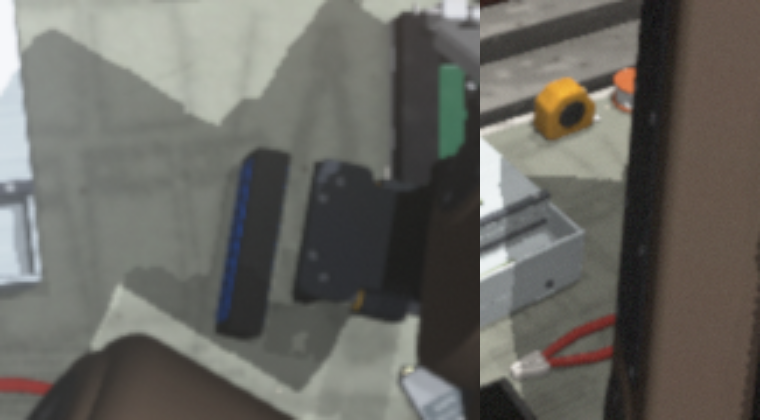

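The move calls were refused because "twist" is required, so nothing has moved. The picture shows the same state as before.

Request:
step_arm([
  {"dp": [0, 11, -33], "twist": 0},
  {"dp": [20, 22.5, -66], "twist": 0},
  {"dp": [60, 22.5, -66], "twist": 0},
  {"dp": [95, 22.5, -66], "twist": 0},
  {"dp": [115, 22.5, -66], "twist": 0},
  {"dp": [124.5, 22.5, -66], "twist": 0},
  {"dp": [124.5, 22.5, -66], "twist": 0},
])

```text
time: 2.55
position: [0.4617, -0.1253, 0.0163]
tool_rot: [0.443, 0.552, 0.442, -0.552]
ft_force: [-0.7, -0.9, 0.3]
grip_width: 0.602
```

Request:
step_arm([
  {"dp": [0, 0, 0], "twist": 0},
  {"dp": [0, 0, 0], "twist": 0},
  {"dp": [0, 0, 0], "twist": 0},
  {"dp": [0, 0, 0], "twist": 0},
], gripper=-1)

```text
time: 3.05
position: [0.4617, -0.125, 0.0163]
tool_rot: [0.443, 0.552, 0.442, -0.551]
ft_force: [-0.1, -0.8, 3.8]
grip_width: 0.272
```

Request:
step_arm([
  {"dp": [-20, 0, 0], "twist": 0},
  {"dp": [-60, 0, 0], "twist": 0},
  {"dp": [-110, 0, 0], "twist": 0},
  {"dp": [-135, 0, 0], "twist": 0},
  {"dp": [-135, 0, 0], "twist": 0},
])

```text
time: 3.68
position: [0.462, -0.1251, 0.1522]
tool_rot: [0.444, 0.552, 0.442, -0.551]
ft_force: [-0.6, 0.1, -2.1]
grip_width: 0.269
```

```bash
python3 - <<'E'
from h import *
go(W(0,-82,.15),W(0,-82,.095),jaw=94)
print(tool()[0])
E
```

```text
dp [   2.3   63.5 -183.4]
dp [  57.3   63.3 -183.4]
jaw -102.5 twist -0.288
[ 0.4620374  -0.12509046  0.15220461]
```

Request:
step_arm([
  {"dp": [0, 14, -40], "twist": -0.06},
  {"dp": [0, 28, -80], "twist": -0.13},
  {"dp": [0, 42, -120], "twist": -0.2},
  {"dp": [0, 56, -160], "twist": -0.26},
  {"dp": [2, 63.5, -183], "twist": -0.288},
  {"dp": [25, 63.5, -183], "twist": -0.288},
  {"dp": [50, 63.5, -183], "twist": -0.288},
  {"dp": [50, 63.5, -183], "twist": -0.288},
])

```text
time: 4.68
position: [0.5616, 0.0401, 0.0979]
tool_rot: [0.516, 0.481, 0.519, -0.484]
ft_force: [-0.1, -0.1, -2.5]
grip_width: 0.268
```

```bash
python3 - <<'E'
from h import *
go(W(0,-82,.095),W(0,-82,.08),jaw=94)
print(tool()[0])
cv2.imwrite("pics/d.png",np.hstack([cv2.resize(camera("top")[150:300,190:400],(560,400)),cv2.resize(camera("scene")[190:310,230:370],(234,400)) if 0 else cv2.resize(camera("scene")[180:320,230:370],(240,400))])[:,:,::-1])
E
```

```text
dp [2.9 2.2 0.1]
dp [17.9  2.3  0.1]
jaw -86.0 twist 0.0
[0.5615718  0.04009847 0.09794623]
```

View pics/d.png

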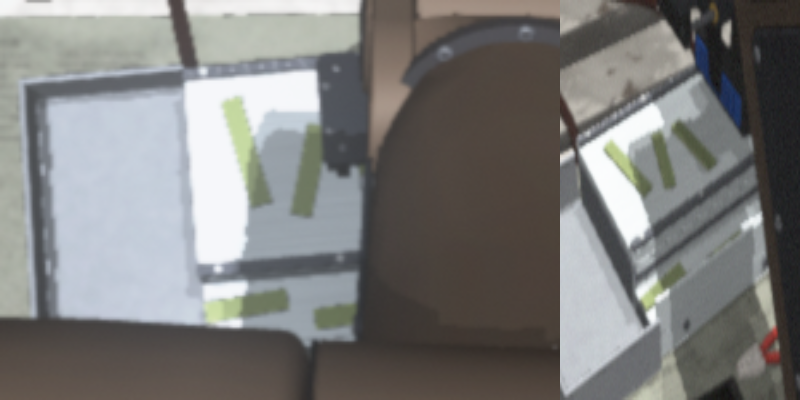

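The offcuts are ahead of the scraper and clear of it. I'll lower it to the deck and watch the force.

Request:
step_arm([
  {"dp": [8, 2, 0], "twist": 0},
  {"dp": [13, 2, 0], "twist": 0},
  {"dp": [16, 2, 0], "twist": 0},
  {"dp": [17, 2, 0], "twist": 0},
  {"dp": [17, 2, 0], "twist": 0},
])

```text
time: 5.4
position: [0.5652, 0.0401, 0.0841]
tool_rot: [0.517, 0.482, 0.517, -0.482]
ft_force: [0.2, 0.5, -2.3]
grip_width: 0.272
```

Request:
step_arm([
  {"dp": [2, 0, 0], "twist": 0},
  {"dp": [3, 0, 0], "twist": 0},
  {"dp": [4, 0, 0], "twist": 0},
  {"dp": [4, 0, 0], "twist": 0},
])

```text
time: 5.9
position: [0.5652, 0.0401, 0.0803]
tool_rot: [0.517, 0.482, 0.517, -0.482]
ft_force: [-2.2, -0.9, 3.5]
grip_width: 0.272
```

Request:
step_arm([
  {"dp": [0, 0, -8], "twist": 0},
  {"dp": [0, 0, -20], "twist": 0},
  {"dp": [0, 0, -32], "twist": 0},
  {"dp": [0, 0, -44], "twist": 0},
  {"dp": [0, 0, -56], "twist": 0},
  {"dp": [0, 0, -68], "twist": 0},
  {"dp": [0, 0, -80], "twist": 0},
  {"dp": [0, 0, -90], "twist": 0},
])

```text
time: 6.9
position: [0.559, 0.1309, 0.0803]
tool_rot: [0.518, 0.482, 0.517, -0.482]
ft_force: [-0.5, -4.9, 5.8]
grip_width: 0.27
```

Request:
step_arm([
  {"dp": [0, 0, -10], "twist": 0},
  {"dp": [0, 0, -20], "twist": 0},
  {"dp": [0, 0, -30], "twist": 0},
  {"dp": [0, 0, -40], "twist": 0},
  {"dp": [0, 0, -50], "twist": 0},
  {"dp": [0, 0, -60], "twist": 0},
  {"dp": [0, 0, -70], "twist": 0},
  {"dp": [0, 0, -80], "twist": 0},
])

```text
time: 7.9
position: [0.5532, 0.2106, 0.0803]
tool_rot: [0.518, 0.482, 0.517, -0.482]
ft_force: [0.2, -5.0, 5.7]
grip_width: 0.273
```

```bash
python3 - <<'E'
from h import *
print(P(tool()[0]),tool()[0])
cv2.imwrite("pics/e.png",np.hstack([cv2.resize(camera("top")[150:300,190:400],(500,400)),cv2.resize(camera("scene")[180:340,180:370],(300,400))])[:,:,::-1])
E
```

```text
[[ 1.42556963 88.68909187]] [0.55323546 0.21057249 0.08031195]
```

View pics/e.png

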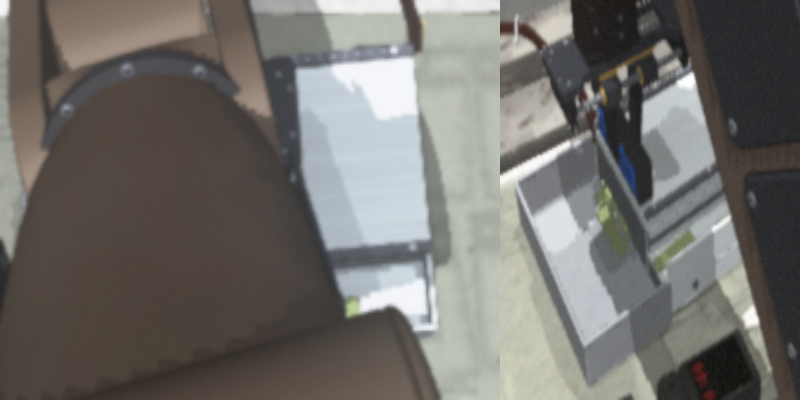

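All three strips are in the pan by the plate's end, and the deck behind the scraper is clear. I'll push a little further, then draw back, set it down and regrip near its +x end so it can be pivoted upright.

Request:
step_arm([
  {"dp": [0, 0, -6], "twist": 0},
  {"dp": [0, 0, -12], "twist": 0},
  {"dp": [-4, 0, -10], "twist": 0},
  {"dp": [-4, 0, 20], "twist": 0},
  {"dp": [-4, 0, 55], "twist": 0},
  {"dp": [-4, 0, 85], "twist": 0},
  {"dp": [-3, 0, 95], "twist": 0},
  {"dp": [0, 0, 95], "twist": 0},
])

```text
time: 9.0
position: [0.56, 0.1148, 0.0802]
tool_rot: [0.517, 0.482, 0.517, -0.482]
ft_force: [-10.6, -14.4, 39.6]
grip_width: 0.271
```

Request:
step_arm([
  {"dp": [0, 0, 0], "twist": 0},
  {"dp": [0, 0, 0], "twist": 0},
  {"dp": [0, 0, 0], "twist": 0},
  {"dp": [-20, 0, 0], "twist": 0},
  {"dp": [-45, 0, 0], "twist": 0},
  {"dp": [-45, 25, 0], "twist": 0},
  {"dp": [-45, 50, 0], "twist": 0},
  {"dp": [-45, 51, 0], "twist": 0},
], gripper=0.0)

```text
time: 10.0
position: [0.6115, 0.1188, 0.1246]
tool_rot: [0.517, 0.482, 0.517, -0.482]
ft_force: [-0.9, 0.1, -0.7]
grip_width: 0.5
```

```bash
python3 - <<'E'
from h import *
print(P(tool()[0]),tool()[0],manip.state()["time"])
a=camera("top");print(green(a,.005,(190,160,400,300)))
cv2.imwrite("pics/f.png",np.hstack([cv2.resize(a[150:300,190:400],(500,400)),cv2.resize(camera("scene")[180:340,180:370],(300,400))])[:,:,::-1])
E
```

```text
[[53.15855978 -6.97392804]] [0.61151554 0.11875121 0.12463887] 10.0
[(array([255., 219.]), [[507.0, 254.0], [601.0, 252.0], [600.0, 232.0], [507.0, 234.0]])]
```

View pics/f.png

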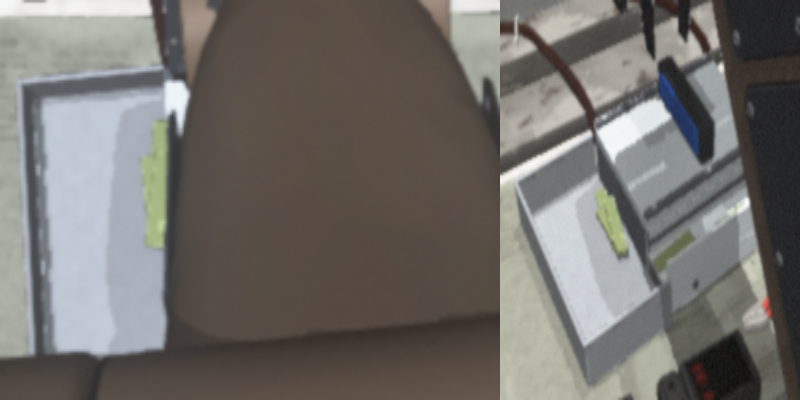

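The scraper stands on the deck on its long edge, and the three strips are in the pan. I'll grip it near the +x end, lift, and see whether it droops.

Request:
step_arm([
  {"dp": [20, 0, 0], "twist": 0},
  {"dp": [38, 0, 0], "twist": 0},
  {"dp": [44, 0, 0], "twist": 0},
  {"dp": [44, 0, 0], "twist": 0},
])

```text
time: 10.6
position: [0.6106, 0.1185, 0.0807]
tool_rot: [0.517, 0.482, 0.517, -0.482]
ft_force: [0.2, 0.1, -0.5]
grip_width: 0.501
```

Request:
step_arm([
  {"dp": [0, 0, 0], "twist": 0},
  {"dp": [0, 0, 0], "twist": 0},
  {"dp": [0, 0, 0], "twist": 0},
  {"dp": [-10, 0, 0], "twist": 0},
  {"dp": [-30, 0, 0], "twist": 0},
  {"dp": [-55, 0, 0], "twist": 0},
  {"dp": [-80, 0, 0], "twist": 0},
  {"dp": [-80, 0, 0], "twist": 0},
], gripper=-1)

```text
time: 11.6
position: [0.6116, 0.1186, 0.163]
tool_rot: [0.518, 0.483, 0.516, -0.481]
ft_force: [-0.4, -0.8, -1.1]
grip_width: 0.269
```

```bash
cat >> h.py <<'E'
def side(img):  # blue face of scraper in scene view -> (plate px, z) using vertical plane plate y = yp
    pass
def rayY(n,uv,yp):
    m=camera_model(n);uv=np.atleast_2d(uv).astype(float)
    d=np.c_[uv,np.ones(len(uv))]@np.linalg.inv(m["mtx"]).T@m["R"]; c=-m["R"].T@m["t"]
    nn=np.array([-np.sin(TH),np.cos(TH),0]);o=np.r_[C,0]+nn*yp/1e3
    X=c+d*(((o-c)@nn)/(d@nn))[:,None]; return np.c_[P(X)[:,0],X[:,2]*1e3]
def face(img,yp):
    k=cv2.inRange(cv2.cvtColor(img,cv2.COLOR_RGB2HSV),(105,120,40),(130,255,255));k[:,:150]=0;k[:,420:]=0;k[:120]=0;k[340:]=0
    cs,_=cv2.findContours(k,cv2.RETR_EXTERNAL,cv2.CHAIN_APPROX_NONE);out=[]
    for c in cs:
        if cv2.contourArea(c)>15:
            r=rayY("scene",c[:,0],yp).astype(np.float32);b=cv2.minAreaRect(r);out.append((np.round(b[0]),np.round(b[1]),round(b[2],1),cv2.boxPoints(b).round().tolist()))
    return out
E
python3 - <<'E'
from h import *
print(P(tool()[0]),tool()[0],manip.state()["grip_width"])
b=camera("scene")
yp=P(tool()[0])[0,1]+13
for f in face(b,yp):print(f)
cv2.imwrite("pics/g.png",cv2.resize(b[100:340,180:400],(550,600))[:,:,::-1])
E
```

```text
[[53.18369606 -7.14130047]] [0.6115523  0.118586   0.16298937] 0.26940753525553457
(array([ -0., 167.]), array([98., 30.]), 0.8, [[-50.0, 181.0], [-49.0, 152.0], [49.0, 153.0], [49.0, 183.0]])
```

It stays horizontal in the grip (face centre px 0, bottom 146 mm). I'll use the near rail as a stop and pivot it in the grip by raising the hand on an arc.

Request:
step_arm([
  {"dp": [40, 0, 0], "twist": 0},
  {"dp": [75, 0, 0], "twist": 0},
  {"dp": [81, -3, 0], "twist": 0},
  {"dp": [81, -6, 0], "twist": 0},
  {"dp": [81, -9, 0], "twist": 0},
  {"dp": [81, -9, 0], "twist": 0},
])

```text
time: 12.4
position: [0.6012, 0.1178, 0.0795]
tool_rot: [0.517, 0.482, 0.517, -0.483]
ft_force: [-0.6, -0.3, -2.4]
grip_width: 0.272
```

Request:
step_arm([
  {"dp": [-5, -2, 0], "twist": 0},
  {"dp": [-10, -4, 0], "twist": 0},
  {"dp": [-15, -6, 0], "twist": 0},
  {"dp": [-19, -8, 0], "twist": 0},
  {"dp": [-28, -12, 0], "twist": 0},
  {"dp": [-36, -17, 0], "twist": 0},
  {"dp": [-36, -17, 0], "twist": 0},
])

```text
time: 13.28
position: [0.5848, 0.1167, 0.1169]
tool_rot: [0.517, 0.483, 0.517, -0.482]
ft_force: [0.4, -0.9, -1.8]
grip_width: 0.274
```

```bash
python3 - <<'E'
from h import *
print(P(tool()[0]),tool()[0],manip.state()["grip_width"])
b=camera("scene")
yp=P(tool()[0])[0,1]+13
for f in face(b,yp):print(f)
E
```

```text
[[26.35684334 -7.11920758]] [0.58478925 0.11673669 0.11687008] 0.27444811936481384
(array([-25., 123.]), array([94., 31.]), 0.3, [[-72.0, 138.0], [-72.0, 108.0], [22.0, 108.0], [22.0, 139.0]])
```

No contact was made; the rail is a little further off. I'll go back and feel for it.

Request:
step_arm([
  {"dp": [0, 17, 0], "twist": 0},
  {"dp": [0, 17, 0], "twist": 0},
  {"dp": [20, 17, 0], "twist": 0},
  {"dp": [36, 17, 0], "twist": 0},
  {"dp": [36, 17, 0], "twist": 0},
  {"dp": [36, 14, 0], "twist": 0},
  {"dp": [36, 12, 0], "twist": 0},
  {"dp": [36, 12, 0], "twist": 0},
])

```text
time: 14.32
position: [0.5995, 0.1177, 0.0812]
tool_rot: [0.519, 0.484, 0.515, -0.48]
ft_force: [10.3, 1.1, -2.8]
grip_width: 0.273
```

```bash
python3 - <<'E'
from h import *
print(P(tool()[0]),tool()[0],manip.state()["ft_force"])
b=camera("scene")
for f in face(b,P(tool()[0])[0,1]+13):print(f)
cv2.imwrite("pics/h.png",cv2.resize(b[140:320,200:400],(660,594))[:,:,::-1])
E
```

```text
[[41.13308017 -7.15403515]] [0.59953192 0.11773269 0.08117861] [10.31165234  1.08578294 -2.80314231]
(array([-14.,  88.]), array([94., 29.]), 0.1, [[-61.0, 103.0], [-60.0, 73.0], [33.0, 73.0], [33.0, 103.0]])
```

View pics/h.png

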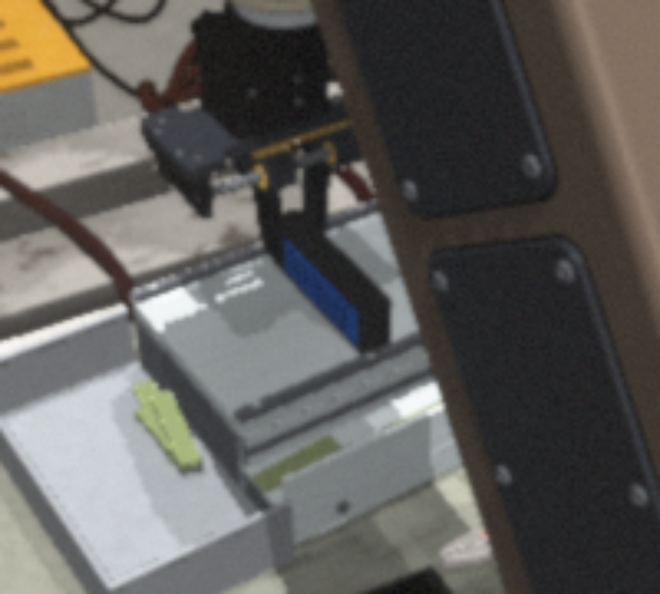

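The end now presses on the rail at about 10 N. Next is the arc.

Request:
step_arm([
  {"dp": [-5, -3, 0], "twist": 0},
  {"dp": [-9.5, -5, 0], "twist": 0},
  {"dp": [-14, -7, 0], "twist": 0},
  {"dp": [-19, -9, 0], "twist": 0},
  {"dp": [-23, -11, 0], "twist": 0},
  {"dp": [-28, -13.5, 0], "twist": 0},
  {"dp": [-28, -13.5, 0], "twist": 0},
])

```text
time: 15.25
position: [0.5834, 0.1166, 0.1086]
tool_rot: [0.517, 0.482, 0.517, -0.482]
ft_force: [3.8, -0.2, 1.7]
grip_width: 0.274
```

```bash
python3 - <<'E'
from h import *
print(P(tool()[0]),tool()[0],manip.state()["ft_force"])
b=camera("scene")
for f in face(b,P(tool()[0])[0,1]+13):print(f)
E
```

```text
[[24.99712842 -7.16893699]] [0.58343632 0.11659224 0.10861907] [ 3.81607857 -0.16877109  1.67922115]
(array([-23., 103.]), array([87., 30.]), 14.9, [[-69.0, 106.0], [-62.0, 77.0], [22.0, 100.0], [15.0, 129.0]])
```

It's rotating in the grip as planned (14.9°). Continuing along the arc.

Request:
step_arm([
  {"dp": [-4, -3, 0], "twist": 0},
  {"dp": [-8.5, -5.5, 0], "twist": 0},
  {"dp": [-12.5, -8.5, 0], "twist": 0},
  {"dp": [-16.5, -11.5, 0], "twist": 0},
  {"dp": [-20, -15, 0], "twist": 0},
  {"dp": [-23.5, -18, 0], "twist": 0},
  {"dp": [-27, -21.5, 0], "twist": 0},
  {"dp": [-30, -25, 0], "twist": 0},
])

```text
time: 16.3
position: [0.5582, 0.1148, 0.1382]
tool_rot: [0.517, 0.482, 0.517, -0.482]
ft_force: [0.2, 0.5, -1.8]
grip_width: 0.273
```

```bash
python3 - <<'E'
from h import *
print(P(tool()[0]),tool()[0],manip.state()["ft_force"])
b=camera("scene")
for f in face(b,P(tool()[0])[0,1]+13):print(f)
E
```

```text
[[-0.338358   -7.16195893]] [0.55816206 0.11483188 0.13818476] [ 0.18804179  0.47622281 -1.7777726 ]
(array([-47., 131.]), array([84., 31.]), 17.8, [[-92.0, 133.0], [-82.0, 103.0], [-2.0, 129.0], [-12.0, 158.0]])
```

The end skipped over the low rail at 17.8°. A taller stop is the plate's rear face (64 mm): I'll twist 90° and pivot the free end against it from the bench. Checking joint room and where the tape measure is.

```bash
python3 - <<'E'
from h import *
print(manip.state()["q"].round(3))
im=cv2.imread("pics/top0.png")[:,:,::-1]
for c in blobs(im,(15,150,120),(28,255,255),100):
    r=cv2.boundingRect(c); print(r,P(ray("top",[(r[0],r[1]),(r[0]+r[2],r[1]+r[3])],.06)).round())
p,R=tool()
go(np.r_[p[:2],.18],W(-60,-235,.18),jaw=4)
E
```

```text
[ 0.087  0.502  1.779 -0.     0.86   1.588]
(416, 153, 31, 19) [[  97. -203.]
 [  55. -258.]]
dp [-41.5   0.    0. ]
dp [-41.5 -59.4 227.9]
jaw -86.0 twist -1.571
```

The +90° twist would exceed joint 6, so I'll lay the block flat again and grip its −x end instead. A −90° twist then faces the free end to the rear wall.

Request:
step_arm([
  {"dp": [0, 25, 0], "twist": 0},
  {"dp": [0, 54, 0], "twist": 0},
  {"dp": [15, 54, 0], "twist": 0},
  {"dp": [30, 54, 0], "twist": 0},
  {"dp": [42, 54, 0], "twist": 0},
  {"dp": [52, 54, 0], "twist": 0},
  {"dp": [57, 54, 0], "twist": 0},
  {"dp": [57, 54, 0], "twist": 0},
])

```text
time: 17.35
position: [0.6132, 0.1187, 0.0836]
tool_rot: [0.518, 0.483, 0.516, -0.481]
ft_force: [-3.0, -1.3, 24.3]
grip_width: 0.271
```

Request:
step_arm([
  {"dp": [0, 0, 0], "twist": 0},
  {"dp": [0, 0, 0], "twist": 0},
  {"dp": [0, 0, 0], "twist": 0},
  {"dp": [-20, 0, 0], "twist": 0},
  {"dp": [-45, 0, 0], "twist": 0},
  {"dp": [-45, -50, 0], "twist": 0},
  {"dp": [-45, -104, 0], "twist": 0},
  {"dp": [-45, -104, 0], "twist": 0},
], gripper=0.0)

```text
time: 18.35
position: [0.5051, 0.1112, 0.1259]
tool_rot: [0.517, 0.481, 0.518, -0.483]
ft_force: [0.9, 1.0, -0.2]
grip_width: 0.503
```

```bash
python3 - <<'E'
from h import *
print(P(tool()[0]),tool()[0],manip.state()["ft_force"])
b=camera("scene")
for f in face(b,P(tool()[0])[0,1]+13):print(f)
cv2.imwrite("pics/i.png",cv2.resize(b[140:320,200:400],(660,594))[:,:,::-1])
E
```

```text
[[-53.53627902  -7.04314069]] [0.50508544 0.11123951 0.12591142] [ 0.86606069  0.95200119 -0.18402668]
(array([13., 90.]), array([101.,  30.]), 4.4, [[-38.0, 101.0], [-36.0, 71.0], [65.0, 79.0], [63.0, 108.0]])
```

The block's +x end is resting on the far rail (4° tilt) and its near end is at px ≈ −47. I'll grip there at px −40 and lift.

Request:
step_arm([
  {"dp": [0, 13, 0], "twist": 0},
  {"dp": [15, 13.5, 0], "twist": 0},
  {"dp": [35, 13.5, 0], "twist": 0},
  {"dp": [44, 13.5, 0], "twist": 0},
  {"dp": [44, 13.5, 0], "twist": 0},
])

```text
time: 19.02
position: [0.5219, 0.1122, 0.0809]
tool_rot: [0.517, 0.482, 0.518, -0.483]
ft_force: [-0.2, 0.2, 0.2]
grip_width: 0.5
```

Request:
step_arm([
  {"dp": [0, 0, 0], "twist": 0},
  {"dp": [0, 0, 0], "twist": 0},
  {"dp": [0, 0, 0], "twist": 0},
  {"dp": [-20, 0, 0], "twist": 0},
  {"dp": [-60, 0, 0], "twist": 0},
  {"dp": [-100, 0, 0], "twist": 0},
  {"dp": [-100, 0, 0], "twist": 0},
], gripper=-1)

```text
time: 19.9
position: [0.523, 0.1124, 0.1846]
tool_rot: [0.518, 0.484, 0.516, -0.481]
ft_force: [0.2, 0.6, -3.1]
grip_width: 0.275
```

```bash
python3 - <<'E'
from h import *
s=manip.state();print(P(tool()[0]),tool()[0],s["ft_force"],s["grip_width"])
b=camera("scene")
for f in face(b,P(tool()[0])[0,1]+13):print(f)
go(W(-60,-245,.18),jaw=4)
E
```

```text
[[-35.6024631  -7.1050899]] [0.52297989 0.11242872 0.18456651] [ 0.17749217  0.59789252 -3.08837994] 0.27509495633761377
(array([ 16., 191.]), array([62., 28.]), 2.8, [[-16.0, 203.0], [-15.0, 175.0], [47.0, 178.0], [46.0, 206.0]])
dp [  2.7 -23.5 237.9]
jaw -86.0 twist -1.571
```

Request:
step_arm([
  {"dp": [0, -3, 30], "twist": -0.18},
  {"dp": [0, -6, 60], "twist": -0.36},
  {"dp": [0, -9, 90], "twist": -0.54},
  {"dp": [0, -12, 120], "twist": -0.72},
  {"dp": [0, -15, 150], "twist": -0.9},
  {"dp": [0, -18, 180], "twist": -1.08},
  {"dp": [0, -21, 210], "twist": -1.26},
  {"dp": [0, -24, 232], "twist": -1.44},
])

```text
time: 20.95
position: [0.5135, -0.1218, 0.1804]
tool_rot: [0.706, 0.02, 0.708, -0.019]
ft_force: [0.7, -0.0, -2.7]
grip_width: 0.272
```

```bash
python3 - <<'E'
from h import *
s=manip.state();print(P(tool()[0]),tool()[0],s["q"].round(2),s["time"])
go(W(-60,-235,.18),W(-60,-235,.05),jaw=4)
E
```

```text
[[ -61.35289784 -240.13004449]] [ 0.51354718 -0.12182486  0.18039959] [-0.36  0.4   1.84 -0.    0.91 -0.3 ] 20.95
dp [0.4 5.3 0.7]
dp [130.4   5.2   1. ]
jaw -3.19 twist -0.125
```

Request:
step_arm([
  {"dp": [0, 0, 1], "twist": -0.1},
  {"dp": [30, 0, 1], "twist": -0.128},
  {"dp": [80, 0, 1], "twist": -0.128},
  {"dp": [125, 0, 1], "twist": -0.128},
  {"dp": [150, 0, 1], "twist": -0.128},
  {"dp": [156, 0, 1], "twist": -0.128},
  {"dp": [156, 0, 1], "twist": -0.128},
  {"dp": [156, 0, 1], "twist": -0.128},
])

```text
time: 21.95
position: [0.5157, -0.121, 0.0268]
tool_rot: [0.707, -0.024, 0.706, 0.023]
ft_force: [0.3, -0.2, -2.6]
grip_width: 0.272
```

```bash
python3 - <<'E'
from h import *
s=manip.state();print(P(tool()[0]),tool()[0],s["ft_force"],s["time"])
go(W(-60,-235,.022),jaw=4)
b=camera("scene");a=camera("top")
cv2.imwrite("pics/j.png",np.hstack([cv2.resize(b[140:320,260:400],(400,514)),cv2.resize(a[180:320,330:430],(367,514))])[:,:,::-1])
E
```

```text
[[ -59.18593567 -239.46440759]] [ 0.51566243 -0.12100969  0.02684999] [ 0.31129595 -0.24872195 -2.59634512] 21.95
dp [ 4.8  4.5 -0.8]
jaw 3.84 twist -0.003
```

View pics/j.png

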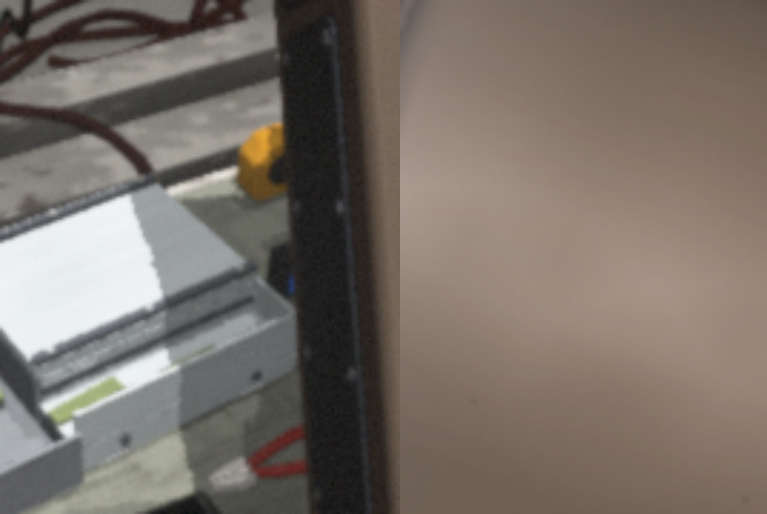

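The free end is visible just clear of the rear face. I'll lower it a bit and feel for contact.

Request:
step_arm([
  {"dp": [5, 8, 0], "twist": 0},
  {"dp": [7, 16, 0], "twist": 0},
  {"dp": [7, 20, 0], "twist": 0},
  {"dp": [7, 20, 0], "twist": 0},
])

```text
time: 22.55
position: [0.5139, -0.1005, 0.019]
tool_rot: [0.707, -0.024, 0.707, 0.024]
ft_force: [-0.5, 0.1, -1.5]
grip_width: 0.271
```

Request:
step_arm([
  {"dp": [0, 2, 0], "twist": 0},
  {"dp": [0, 4, 0], "twist": 0},
  {"dp": [0, 6, 0], "twist": 0},
  {"dp": [0, 6, 0], "twist": 0},
])

```text
time: 23.05
position: [0.5135, -0.0948, 0.019]
tool_rot: [0.707, -0.024, 0.707, 0.024]
ft_force: [0.1, -1.4, -1.3]
grip_width: 0.272
```

Request:
step_arm([
  {"dp": [0, 1, 0], "twist": 0},
  {"dp": [0, 2, 0], "twist": 0},
  {"dp": [0, 3, 0], "twist": 0},
  {"dp": [0, 3, 0], "twist": 0},
])

```text
time: 23.55
position: [0.5136, -0.0924, 0.0191]
tool_rot: [0.707, -0.024, 0.706, 0.024]
ft_force: [0.3, -4.3, -1.9]
grip_width: 0.273
```

Contact (−4 N). Now the pivot arc against the tall rear face, leaning into it.

Request:
step_arm([
  {"dp": [-3, 3, 0], "twist": 0},
  {"dp": [-7, 4.5, 0], "twist": 0},
  {"dp": [-11, 6, 0], "twist": 0},
  {"dp": [-15, 6.5, 0], "twist": 0},
  {"dp": [-19, 7, 0], "twist": 0},
  {"dp": [-23, 7.5, 0], "twist": 0},
  {"dp": [-27, 8, 0], "twist": 0},
  {"dp": [-30, 9, 0], "twist": 0},
])

```text
time: 24.55
position: [0.5129, -0.0833, 0.0491]
tool_rot: [0.707, -0.024, 0.707, 0.023]
ft_force: [0.3, -5.7, -3.1]
grip_width: 0.273
```

```bash
python3 - <<'E'
from h import *
s=manip.state();print(P(tool()[0]),tool()[0],s["ft_force"],s["wrist_torque"],s["time"])
b=camera("scene")
k=b[225:300,300:400]
cv2.imwrite("pics/k.png",cv2.resize(k,(800,600),interpolation=cv2.INTER_CUBIC)[:,:,::-1])
E
```

```text
[[ -59.32066779 -201.65564816]] [ 0.51289062 -0.08330243  0.04914878] [ 0.28097117 -5.7226502  -3.14252234] [-1.61310461 -0.20541259  0.04059445] 24.55
```

Request:
step_arm([
  {"dp": [-4, 2, 0], "twist": 0},
  {"dp": [-8, 4, 0], "twist": 0},
  {"dp": [-12, 6, 0], "twist": 0},
  {"dp": [-16, 8, 0], "twist": 0},
])

```text
time: 25.1
position: [0.5125, -0.0756, 0.0653]
tool_rot: [0.707, -0.024, 0.706, 0.023]
ft_force: [0.3, -8.1, -2.1]
grip_width: 0.274
```

```bash
python3 - <<'E'
from h import *
s=manip.state();print(P(tool()[0]),tool()[0],s["ft_force"],s["wrist_torque"],s["time"])
b=camera("scene")
cv2.imwrite("pics/l.png",cv2.resize(b[200:305,290:400],(800,600) if 0 else (620,592),interpolation=cv2.INTER_CUBIC)[:,:,::-1])
E
```

```text
[[ -59.20229782 -193.92462485]] [ 0.51246941 -0.07558198  0.06528359] [ 0.28180477 -8.08499565 -2.11227369] [-1.80822276 -0.17486677  0.06419081] 25.1
```

View pics/l.png

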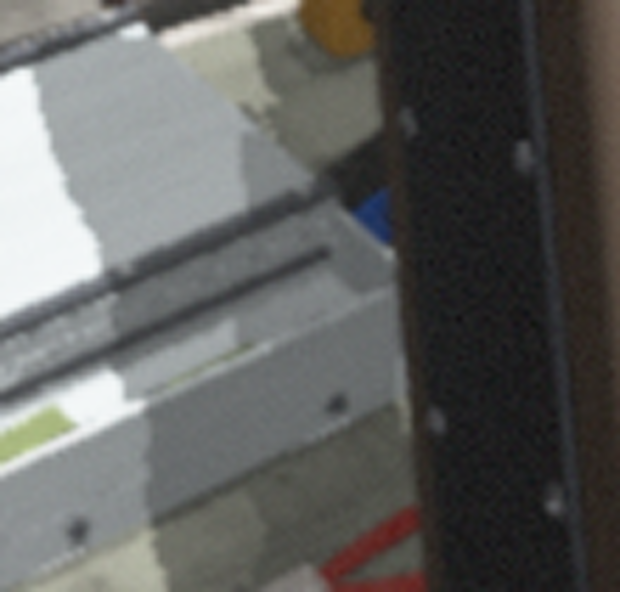

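The end is tucked below the deck edge behind the rear face and the block now slopes upwards, so it is pivoting. Continuing the arc.

Request:
step_arm([
  {"dp": [-5, 3, 0], "twist": 0},
  {"dp": [-9, 6, 0], "twist": 0},
  {"dp": [-12.5, 8.5, 0], "twist": 0},
  {"dp": [-15.5, 11, 0], "twist": 0},
  {"dp": [-18, 14, 0], "twist": 0},
  {"dp": [-20.5, 17.5, 0], "twist": 0},
  {"dp": [-22.5, 20.5, 0], "twist": 0},
  {"dp": [-24.5, 24, 0], "twist": 0},
])

```text
time: 26.15
position: [0.5117, -0.0531, 0.0908]
tool_rot: [0.708, -0.026, 0.706, 0.023]
ft_force: [-1.0, -22.6, 9.1]
grip_width: 0.272
```

```bash
python3 - <<'E'
from h import *
s=manip.state();print(P(tool()[0]),tool()[0],s["ft_force"],s["wrist_torque"],s["time"])
b=camera("scene")
cv2.imwrite("pics/m.png",cv2.resize(b[180:305,280:400],(576,600),interpolation=cv2.INTER_CUBIC)[:,:,::-1])
k=cv2.inRange(cv2.cvtColor(b,cv2.COLOR_RGB2HSV),(105,120,40),(130,255,255));k[:,:260]=0;k[:,400:]=0;k[:160]=0;k[310:]=0
ys,xs=np.nonzero(k);print(len(xs),xs.min(),xs.max(),ys.min(),ys.max())
# face at -x side: plate px about -60-13
m=camera_model("scene")
uv=np.c_[xs,ys].astype(float);d=np.c_[uv,np.ones(len(uv))]@np.linalg.inv(m["mtx"]).T@m["R"];c=-m["R"].T@m["t"]
nn=np.array([np.cos(TH),np.sin(TH),0]);o=np.r_[C,0]+nn*-.072
X=c+d*(((o-c)@nn)/(d@nn))[:,None];Q=np.c_[P(X)[:,1],X[:,2]*1e3]
h=cv2.convexHull(Q.astype(np.float32))[:,0];print(cv2.approxPolyDP(h,2,True)[:,0].round().tolist())
E
```

```text
[[ -58.39986517 -171.43309309]] [ 0.51170096 -0.05308926  0.09075276] [ -1.03356484 -22.57447306   9.09258548] [-4.26485066  0.40360094  0.33776317] 26.15
37 353 358 232 241
[[-116.0, 63.0], [-119.0, 61.0], [-124.0, 35.0], [-121.0, 33.0], [-108.0, 48.0], [-108.0, 57.0]]
```

The forces (−22 y, +9 z) and geometry both give φ≈53° with the end down in the wall/bench corner. Raising slightly and carrying on.

Request:
step_arm([
  {"dp": [-3, 0, 0], "twist": 0},
  {"dp": [-5, 3.5, 0], "twist": 0},
  {"dp": [-7, 9, 0], "twist": 0},
  {"dp": [-8, 13, 0], "twist": 0},
  {"dp": [-9, 17, 0], "twist": 0},
  {"dp": [-9.5, 21, 0], "twist": 0},
  {"dp": [-10, 25, 0], "twist": 0},
  {"dp": [-10, 29, 0], "twist": 0},
])

```text
time: 27.2
position: [0.5102, -0.023, 0.1008]
tool_rot: [0.708, -0.024, 0.705, 0.023]
ft_force: [3.0, -7.7, 3.3]
grip_width: 0.273
```

```bash
cat >> h.py <<'E'
def faceX(b,px):
    k=cv2.inRange(cv2.cvtColor(b,cv2.COLOR_RGB2HSV),(105,120,40),(130,255,255));k[:,:200]=0;k[:,420:]=0;k[:100]=0;k[310:]=0
    ys,xs=np.nonzero(k); m=camera_model("scene")
    uv=np.c_[xs,ys].astype(float);d=np.c_[uv,np.ones(len(uv))]@np.linalg.inv(m["mtx"]).T@m["R"];c=-m["R"].T@m["t"]
    nn=np.array([np.cos(TH),np.sin(TH),0]);o=np.r_[C,0]+nn*px/1e3
    X=c+d*(((o-c)@nn)/(d@nn))[:,None];Q=np.c_[P(X)[:,1],X[:,2]*1e3]
    h=cv2.convexHull(Q.astype(np.float32))[:,0];return len(xs),cv2.approxPolyDP(h,2,True)[:,0].round().tolist()
E
python3 - <<'E'
from h import *
s=manip.state();print(P(tool()[0]),tool()[0],s["ft_force"],s["wrist_torque"],s["time"])
b=camera("scene");print(faceX(b,-72))
cv2.imwrite("pics/n.png",cv2.resize(b[180:305,280:400],(576,600),interpolation=cv2.INTER_CUBIC)[:,:,::-1])
E
```

```text
[[ -57.78971327 -141.34907166]] [ 0.51021107 -0.02303596  0.10083325] [ 2.98814776 -7.67989696  3.34734718] [-1.71872243 -0.73455484 -0.06565945] 27.2
(19, [[-110.0, 62.0], [-113.0, 61.0], [-115.0, 42.0], [-105.0, 56.0]])
```

φ≈71°. Finishing the rotation, then pressing down.

Request:
step_arm([
  {"dp": [0, 4, 0], "twist": 0},
  {"dp": [0, 8, 0], "twist": 0},
  {"dp": [0, 12, 0], "twist": 0},
  {"dp": [1, 16, 0], "twist": 0},
  {"dp": [2, 20, 0], "twist": 0},
  {"dp": [3, 24, 0], "twist": 0},
  {"dp": [5, 28, 0], "twist": 0},
  {"dp": [6, 31, 0], "twist": 0},
])

```text
time: 28.25
position: [0.507, 0.009, 0.0937]
tool_rot: [0.707, -0.024, 0.706, 0.024]
ft_force: [1.8, -3.8, 1.4]
grip_width: 0.263
```

```bash
python3 - <<'E'
from h import *
s=manip.state();print(P(tool()[0]),tool()[0],s["ft_force"],s["wrist_torque"],s["time"])
b=camera("scene");print(faceX(b,-72))
cv2.imwrite("pics/o.png",cv2.resize(b[180:305,280:400],(576,600),interpolation=cv2.INTER_CUBIC)[:,:,::-1])
E
```

```text
[[ -58.73345007 -109.17747043]] [0.50702546 0.00899144 0.09368781] [ 1.82327596 -3.82898085  1.42964929] [-0.96649844 -0.87019699 -0.03916345] 28.25Traceback (most recent call last):
  File "<stdin>", line 3, in <module>
  File "h.py", line 54, in faceX
    h=cv2.convexHull(Q.astype(np.float32))[:,0];return len(xs),cv2.approxPolyDP(h,2,True)[:,0].round().tolist()
      ~~~~~~~~~~~~~~~~~~~~~~~~~~~~~~~~~~~~^^^^^
TypeError: 'NoneType' object is not subscriptable
```

By geometry it's about 88°. I'll press down a little to square it, then lift, turn back and measure the tilt over the deck.

Request:
step_arm([
  {"dp": [2, 1, 0], "twist": 0},
  {"dp": [3, 1, 0], "twist": 0},
  {"dp": [3, 1, 0], "twist": 0},
  {"dp": [-20, -2, 0], "twist": 0},
  {"dp": [-60, -2, 0], "twist": 0},
  {"dp": [-105, -2, 0], "twist": 0},
  {"dp": [-105, -2, 0], "twist": 0},
])

```text
time: 29.18
position: [0.5067, 0.0072, 0.2005]
tool_rot: [0.707, -0.024, 0.706, 0.024]
ft_force: [0.2, 0.2, -2.6]
grip_width: 0.266
```

```bash
python3 - <<'E'
from h import *
s=manip.state();print(P(tool()[0]),tool()[0],s["ft_force"],s["grip_width"])
go(W(0,-30,.197),jaw=-86)
E
```

```text
[[ -59.2015384  -110.93806527]] [0.50668132 0.00720248 0.20047193] [ 0.22471433  0.22162763 -2.61516958] 0.2657073480260736
dp [ 3.6 81.1 59. ]
jaw 3.84 twist 1.568
```

Request:
step_arm([
  {"dp": [0, 10, 8], "twist": 0.18},
  {"dp": [0, 20, 16], "twist": 0.36},
  {"dp": [0, 31, 24], "twist": 0.54},
  {"dp": [0, 41, 32], "twist": 0.72},
  {"dp": [0, 52, 40], "twist": 0.9},
  {"dp": [0, 62, 48], "twist": 1.08},
  {"dp": [0, 72, 54], "twist": 1.26},
  {"dp": [0, 81, 59], "twist": 1.44},
])

```text
time: 30.18
position: [0.5589, 0.0922, 0.1964]
tool_rot: [0.544, 0.449, 0.547, -0.451]
ft_force: [0.2, 0.1, -2.4]
grip_width: 0.266
```

Request:
step_arm([
  {"dp": [0, 0, 0], "twist": 0.1},
  {"dp": [0, 0, 0], "twist": 0.13},
  {"dp": [0, 0, 0], "twist": 0.13},
])

```text
time: 30.55
position: [0.5595, 0.0916, 0.1976]
tool_rot: [0.516, 0.482, 0.517, -0.483]
ft_force: [0.1, -0.0, -3.0]
grip_width: 0.267
```

```bash
python3 - <<'E'
from h import *
s=manip.state();print(P(tool()[0]),tool()[0],s["ft_force"],s["grip_width"],s["time"])
b=camera("scene")
for f in face(b,P(tool()[0])[0,1]+13):print(f)
go(W(0,-30,.16),jaw=-86)
cv2.imwrite("pics/p.png",cv2.resize(b[100:340,180:400],(550,600))[:,:,::-1])
E
```

```text
[[ -0.58669764 -30.42983519]] [0.55953741 0.09160336 0.1975779 ] [ 0.12400517 -0.00488734 -2.97569617] 0.26662422984871315 30.55
(array([-23., 181.]), array([ 32., 103.]), 14.3, [[-51.0, 227.0], [-26.0, 128.0], [5.0, 135.0], [-21.0, 235.0]])
dp [37.8  0.5 -0.5]
jaw -86.03 twist -0.001
```

The measured tilt is 14° short of vertical, with the lower corner on the side where pressing down rotates it the right way. I'll lower it onto the deck and press.

Request:
step_arm([
  {"dp": [15, 0, 0], "twist": 0},
  {"dp": [30, 0, 0], "twist": 0},
  {"dp": [38, 0, 0], "twist": 0},
  {"dp": [38, 0, 0], "twist": 0},
])

```text
time: 31.1
position: [0.5598, 0.0916, 0.1596]
tool_rot: [0.516, 0.482, 0.517, -0.483]
ft_force: [0.7, -0.1, -1.5]
grip_width: 0.264
```

Request:
step_arm([
  {"dp": [2, 0, 0], "twist": 0},
  {"dp": [4, 0, 0], "twist": 0},
  {"dp": [6, 0, 0], "twist": 0},
  {"dp": [6, 0, 0], "twist": 0},
])

```text
time: 31.6
position: [0.5601, 0.0916, 0.1544]
tool_rot: [0.517, 0.483, 0.517, -0.483]
ft_force: [0.3, 0.2, -1.8]
grip_width: 0.267
```

```bash
python3 - <<'E'
from h import *
s=manip.state();print(P(tool()[0]),tool()[0],s["ft_force"],s["grip_width"],s["time"])
b=camera("scene")
for f in face(b,P(tool()[0])[0,1]+13):print(f)
cv2.imwrite("pics/q.png",cv2.resize(b[100:340,180:400],(550,600))[:,:,::-1])
E
```

```text
[[ -0.04462274 -30.47359025]] [0.56008122 0.09159753 0.15442661] [ 0.26153615  0.17889177 -1.84962518] 0.26681362042632617 31.6
(array([-23., 138.]), array([ 31., 102.]), 14.2, [[-51.0, 184.0], [-26.0, 85.0], [5.0, 93.0], [-20.0, 192.0]])
```

Request:
step_arm([
  {"dp": [4, 0, 0], "twist": 0},
  {"dp": [8, 0, 0], "twist": 0},
  {"dp": [8, 0, 0], "twist": 0},
])

```text
time: 32.02
position: [0.5599, 0.0916, 0.146]
tool_rot: [0.516, 0.483, 0.517, -0.483]
ft_force: [0.3, -0.1, -1.4]
grip_width: 0.266
```

Request:
step_arm([
  {"dp": [2, 0, 0], "twist": 0},
  {"dp": [4, 0, 0], "twist": 0},
  {"dp": [4, 0, 0], "twist": 0},
])

```text
time: 32.4
position: [0.5619, 0.0916, 0.1444]
tool_rot: [0.518, 0.484, 0.515, -0.481]
ft_force: [2.0, -0.5, 13.4]
grip_width: 0.266
```

```bash
python3 - <<'E'
from h import *
b=camera("scene")
for f in face(b,P(tool()[0])[0,1]+13):print(f)
E
```

```text
(array([-22., 128.]), array([ 31., 103.]), 13.3, [[-49.0, 175.0], [-25.0, 75.0], [6.0, 82.0], [-18.0, 182.0]])
```

Contact at 13 N. I'll now rotate about the pressed corner: hand +x and slightly down.

Request:
step_arm([
  {"dp": [1, 4, 0], "twist": 0},
  {"dp": [1.5, 8, 0], "twist": 0},
  {"dp": [2.5, 12, 0], "twist": 0},
  {"dp": [3.5, 16, 0], "twist": 0},
  {"dp": [4.5, 20, 0], "twist": 0},
  {"dp": [6, 24, 0], "twist": 0},
  {"dp": [6, 24, 0], "twist": 0},
])

```text
time: 33.33
position: [0.5847, 0.0933, 0.1371]
tool_rot: [0.517, 0.483, 0.516, -0.482]
ft_force: [-0.2, 1.1, 5.6]
grip_width: 0.249
```

```bash
python3 - <<'E'
from h import *
b=camera("scene");print(P(tool()[0]))
for f in face(b,P(tool()[0])[0,1]+13):print(f)
E
```

```text
[[ 24.57014072 -30.43245288]]
(array([ -7., 125.]), array([ 32., 106.]), 1.5, [[-25.0, 178.0], [-22.0, 72.0], [10.0, 73.0], [7.0, 179.0]])
```

Tilt is 1.5°, standing on the deck. Letting go.

Request:
step_arm([
  {"dp": [0, 0, 0], "twist": 0},
  {"dp": [0, 0, 0], "twist": 0},
  {"dp": [0, 0, 0], "twist": 0},
  {"dp": [0, 0, 0], "twist": 0},
  {"dp": [0, 0, 0], "twist": 0},
  {"dp": [0, 0, 0], "twist": 0},
], gripper=0.0)

```text
time: 34.12
position: [0.584, 0.0932, 0.1364]
tool_rot: [0.517, 0.483, 0.517, -0.483]
ft_force: [-0.1, -0.3, 0.4]
grip_width: 0.501
```

```bash
python3 - <<'E'
from h import *
b=camera("scene");print(P(tool()[0]),manip.state()["time"])
for f in face(b,P(tool()[0])[0,1]+13):print(f)
cv2.imwrite("pics/r.png",cv2.resize(b[100:340,180:400],(550,600))[:,:,::-1])
E
```

```text
[[ 24.02550958 -30.49060334]] 34.175
(array([ -6., 122.]), array([ 38., 112.]), 1.7, [[-27.0, 177.0], [-23.0, 66.0], [15.0, 67.0], [11.0, 178.0]])
```

View pics/r.png

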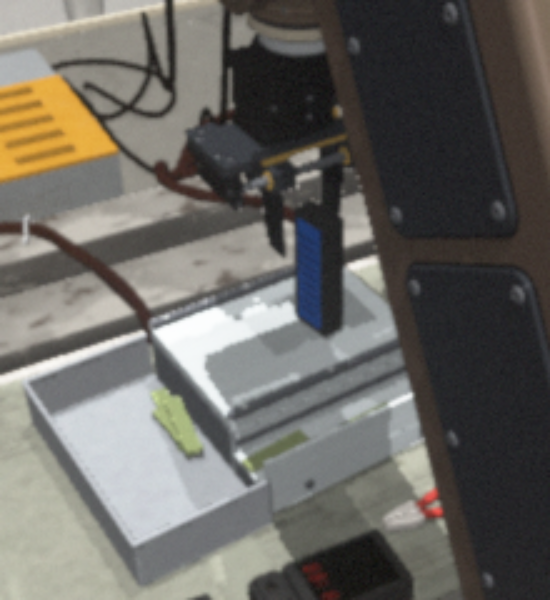

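The picture shows the scraper standing freely on its short end on the deck at (318,270), clear of the open fingers, with three strips in the pan. I'll locate its face precisely from the blue corners at known heights.

```bash
python3 - <<'E'
from h import *
b=camera("scene")
k=cv2.inRange(cv2.cvtColor(b,cv2.COLOR_RGB2HSV),(105,100,40),(130,255,255));k[:,:260]=0;k[:,360:]=0;k[:150]=0;k[260:]=0
cs,_=cv2.findContours(k,cv2.RETR_EXTERNAL,cv2.CHAIN_APPROX_NONE);c=max(cs,key=cv2.contourArea)
q=cv2.approxPolyDP(cv2.convexHull(c),2.5,True)[:,0];print(q.tolist())
for z in(.072,.075,.173,.177): print(z,P(ray("scene",q,z)).round(1).tolist())
E
```

```text
[[299, 187], [308, 193], [307, 231], [299, 224]]
0.072 [[141.7, -95.6], [106.7, -100.4], [-19.1, -17.8], [12.1, -16.0]]
0.075 [[137.8, -93.2], [102.9, -98.0], [-22.2, -15.8], [8.8, -14.0]]
0.173 [[10.1, -16.6], [-19.3, -20.6], [-124.4, 48.5], [-98.3, 50.0]]
0.177 [[4.8, -13.5], [-24.2, -17.4], [-128.6, 51.1], [-102.7, 52.6]]
```

Block centre is px ≈ −6, py ≈ −29, top at 184 mm. Gripping it near its upper end.

Request:
step_arm([
  {"dp": [-5, -10, 0], "twist": 0},
  {"dp": [-10, -20, 0], "twist": 0},
  {"dp": [-10, -30, 0], "twist": 0},
  {"dp": [-10, -30, 0], "twist": 0},
])

```text
time: 34.72
position: [0.5534, 0.0912, 0.1468]
tool_rot: [0.517, 0.483, 0.517, -0.483]
ft_force: [0.5, -0.5, 0.7]
grip_width: 0.504
```

Request:
step_arm([
  {"dp": [0, 0, 0], "twist": 0},
  {"dp": [0, 0, 0], "twist": 0},
  {"dp": [0, 0, 0], "twist": 0},
  {"dp": [0, 0, 0], "twist": 0},
  {"dp": [-15, 0, 0], "twist": 0},
  {"dp": [-35, 0, 0], "twist": 0},
  {"dp": [-35, 0, 0], "twist": 0},
], gripper=-1)

```text
time: 35.6
position: [0.5548, 0.0913, 0.1832]
tool_rot: [0.517, 0.483, 0.516, -0.482]
ft_force: [0.1, 0.2, -2.9]
grip_width: 0.278
```

```bash
python3 - <<'E'
from h import *
s=manip.state();print(P(tool()[0]),tool()[0],s["ft_force"],s["grip_width"],s["time"])
b=camera("scene")
for f in face(b,P(tool()[0])[0,1]+13):print(f)
go(W(-95,-72,.17),jaw=-86)
a=camera("top")
for g in green(a,.033,(200,150,400,300)):print(g[0],P(np.array(g[1])/1e3).round().tolist())
E
```

```text
[[ -5.34089208 -30.44014682]] [0.55479552 0.09126144 0.1832234 ] [ 0.13904171  0.18632031 -2.85732457] 0.2778442200934596 35.6
(array([ -4., 162.]), array([ 32., 105.]), 0.4, [[-21.0, 214.0], [-20.0, 109.0], [12.0, 110.0], [11.0, 214.0]])
dp [ 12.1 -89.1  41.7]
jaw -86.11 twist -0.002
[273. 266.] [[-91.0, 100.0], [-89.0, 78.0], [-101.0, 77.0], [-102.0, 98.0]]
[255. 218.] [[45.0, 124.0], [43.0, 105.0], [-46.0, 111.0], [-45.0, 129.0]]
```

Cross-check: rail contact earlier suggests the plate may sit a few mm to −x in the scene camera's terms. I'll profile the rails and gutter walls in both views before inserting.

```bash
python3 - <<'E'
from h import *
ims={"scene":[camera("scene"),cv2.imread("pics/scene0.png")[:,:,::-1]],"top":[camera("top"),cv2.imread("pics/top0.png")[:,:,::-1]]}
def prof(n,img,py,z,a,b):
    xs=np.arange(a,b,2.);uv=proj(n,np.array([W(x,py,z) for x in xs])).astype(np.float32)
    g=cv2.cvtColor(img,cv2.COLOR_RGB2GRAY)
    v=cv2.remap(g,uv[:,0].copy(),uv[:,1].copy(),cv2.INTER_LINEAR).ravel()
    return " ".join(f"{int(t)}" for t in v)
for n in ims:
  img=ims[n][1]
  for py in(-60,0,60):
    print(n,py,"nearrail z71 from -90:",prof(n,img,py,.071,-90,-54))
    print(n,py,"farrail z71 from 54:",prof(n,img,py,.071,54,90))
    print(n,py,"nearwall z62 from -145:",prof(n,img,py,.062,-145,-110))
E
```

```text
scene -60 nearrail z71 from -90: 149 136 126 126 123 109 92 84 90 103 121 150 187 213 226 231 232 233
scene -60 farrail z71 from 54: 233 228 216 183 135 93 85 88 100 109 112 117 120 128 136 140 137 135
scene -60 nearwall z62 from -145: 126 127 126 124 126 128 129 141 174 206 222 225 227 227 231 231 232 229
scene 0 nearrail z71 from -90: 139 133 129 132 131 114 95 90 107 141 172 199 217 228 232 231 232 232
scene 0 farrail z71 from 54: 230 223 203 166 115 81 85 99 114 123 123 105 88 90 93 100 108 111
scene 0 nearwall z62 from -145: 130 128 127 127 127 127 131 153 182 208 211 203 214 225 228 229 228 226
scene 60 nearrail z71 from -90: 142 130 128 129 127 112 87 88 99 114 131 166 201 221 228 228 229 229
scene 60 farrail z71 from 54: 227 216 196 150 101 90 85 93 105 109 104 92 75 64 70 81 101 121
scene 60 nearwall z62 from -145: 129 127 128 127 127 128 134 160 196 205 183 161 165 167 173 171 175 179
top -60 nearrail z71 from -90: 247 247 247 246 239 202 148 131 137 149 153 158 194 233 246 247 247 247
top -60 farrail z71 from 54: 247 247 247 247 246 241 208 152 140 147 146 140 151 179 190 191 191 192
top -60 nearwall z62 from -145: 178 181 179 174 155 133 122 129 164 215 225 211 213 218 238 246 246 246
top 0 nearrail z71 from -90: 247 247 246 245 233 180 142 136 176 222 229 217 234 246 247 247 247 247
top 0 farrail z71 from 54: 247 247 247 247 246 238 185 149 174 186 171 156 173 185 188 189 190 191
top 0 nearwall z62 from -145: 188 189 187 174 160 148 137 138 174 229 221 211 212 200 196 216 219 217
top 60 nearrail z71 from -90: 240 247 247 244 219 162 134 136 148 150 151 170 221 244 247 247 247 247
top 60 farrail z71 from 54: 246 247 246 247 245 225 176 144 146 148 147 157 179 189 191 192 193 192
top 60 nearwall z62 from -145: 179 182 179 162 140 123 121 140 196 231 224 219 221 238 246 246 246 247
```

Both views agree with the plate frame to about 1 mm, so I'll insert with the hand at px −101.5, py −70.

Request:
step_arm([
  {"dp": [0, -25, 10], "twist": 0},
  {"dp": [0, -50, 20], "twist": 0},
  {"dp": [0, -75, 30], "twist": 0},
  {"dp": [0, -96, 40], "twist": 0},
  {"dp": [0, -96, 40], "twist": 0},
  {"dp": [0, -96, 40], "twist": 0},
  {"dp": [15, -96, 40], "twist": 0},
  {"dp": [30, -96, 40], "twist": 0},
])

```text
time: 36.8
position: [0.4619, 0.0451, 0.151]
tool_rot: [0.517, 0.483, 0.517, -0.483]
ft_force: [-0.6, 0.4, -1.7]
grip_width: 0.275
```

```bash
python3 - <<'E'
from h import *
s=manip.state();print(P(tool()[0]),tool()[0],s["ft_force"],s["grip_width"],s["time"])
b=camera("scene")
for f in face(b,P(tool()[0])[0,1]+13):print(f)
go(W(-101.5,-70,.153),W(-101.5,-70,.111),jaw=-86)
E
```

```text
[[-101.20946089  -69.992843  ]] [0.46191953 0.04511764 0.15096755] [-0.64720856  0.40676133 -1.67178765] 0.2750356095325106 36.8
(array([-101.,  128.]), array([104.,  31.]), 90.0, [[-116.0, 76.0], [-86.0, 76.0], [-86.0, 180.0], [-116.0, 180.0]])
dp [-3.7  0.5  0.1]
dp [38.3  0.6  0.1]
jaw -86.09 twist -0.002
```

Request:
step_arm([
  {"dp": [6, 0, 0], "twist": 0},
  {"dp": [12, 0, 0], "twist": 0},
  {"dp": [18, 0, 0], "twist": 0},
  {"dp": [20, 0, 0], "twist": 0},
  {"dp": [20, 0, 0], "twist": 0},
])

```text
time: 37.48
position: [0.4611, 0.0448, 0.1315]
tool_rot: [0.517, 0.483, 0.517, -0.483]
ft_force: [0.3, -0.0, -1.6]
grip_width: 0.28
```

Request:
step_arm([
  {"dp": [6, 0, 0], "twist": 0},
  {"dp": [12, 0, 0], "twist": 0},
  {"dp": [17, 0, 0], "twist": 0},
  {"dp": [17, 0, 0], "twist": 0},
])

```text
time: 37.98
position: [0.4609, 0.0448, 0.114]
tool_rot: [0.516, 0.483, 0.517, -0.483]
ft_force: [-1.2, 0.1, -1.5]
grip_width: 0.279
```

Request:
step_arm([
  {"dp": [1.5, 0, 0], "twist": 0},
  {"dp": [3, 0, 0], "twist": 0},
  {"dp": [3, 0, 0], "twist": 0},
])

```text
time: 38.35
position: [0.4611, 0.0448, 0.1115]
tool_rot: [0.517, 0.483, 0.517, -0.483]
ft_force: [-0.3, -0.2, -1.3]
grip_width: 0.279
```

Request:
step_arm([
  {"dp": [1, 0, 0], "twist": 0},
  {"dp": [1, 0, 0], "twist": 0},
])

```text
time: 38.6
position: [0.4611, 0.0448, 0.1105]
tool_rot: [0.517, 0.483, 0.517, -0.483]
ft_force: [-0.0, -0.9, -1.8]
grip_width: 0.278
```

Request:
step_arm([
  {"dp": [1, 0, 0], "twist": 0},
  {"dp": [1.5, 0, 0], "twist": 0},
  {"dp": [1.5, 0, 0], "twist": 0},
])

```text
time: 38.98
position: [0.4615, 0.0448, 0.1102]
tool_rot: [0.517, 0.483, 0.516, -0.482]
ft_force: [-4.2, 0.2, 16.6]
grip_width: 0.277
```

Floor contact at TCP z = 0.1102. Easing 1 mm and pushing along the gutter.

Request:
step_arm([
  {"dp": [-1, 0, -6], "twist": 0},
  {"dp": [-1, 0, -16], "twist": 0},
  {"dp": [-1, 0, -27], "twist": 0},
  {"dp": [-1, 0, -38], "twist": 0},
  {"dp": [-1, 0, -49], "twist": 0},
  {"dp": [-1, -0.3, -60], "twist": 0},
  {"dp": [-1, -0.3, -71], "twist": 0},
  {"dp": [-1, -0.3, -82], "twist": 0},
])

```text
time: 39.98
position: [0.4555, 0.1272, 0.1103]
tool_rot: [0.517, 0.483, 0.516, -0.482]
ft_force: [0.3, -4.9, 6.0]
grip_width: 0.273
```

Request:
step_arm([
  {"dp": [0, 0, -11], "twist": 0},
  {"dp": [0, 0, -22], "twist": 0},
  {"dp": [0, 0, -33], "twist": 0},
  {"dp": [0, -0.3, -44], "twist": 0},
  {"dp": [0, -0.3, -55], "twist": 0},
  {"dp": [0, -0.3, -65], "twist": 0},
  {"dp": [0, -0.3, -74], "twist": 0},
  {"dp": [0, -0.3, -82], "twist": 0},
])

```text
time: 40.98
position: [0.4494, 0.2089, 0.1102]
tool_rot: [0.517, 0.482, 0.517, -0.483]
ft_force: [1.9, -6.1, 7.0]
grip_width: 0.267
```

```bash
python3 - <<'E'
from h import *
s=manip.state();print(P(tool()[0]),tool()[0],s["ft_force"],s["grip_width"],s["time"])
for n in("scene","top"):
  a=camera(n)
  for c in blobs(a,(30,50,90),(50,255,255),10):
    r=cv2.boundingRect(c)
    if 180<r[0]<380 and 150<r[1]<320: print(n,r,cv2.contourArea(c),P(ray(n,c[:,0].mean(0),.008)).round())
E
```

```text
[[-102.31325641   94.24915745]] [0.44936148 0.20888256 0.11023265] [ 1.8702741  -6.12863326  7.02126336] 0.26729364318318577 40.975
scene (253, 290, 10, 17) 65.0 [[-82. 145.]]
scene (266, 288, 12, 12) 31.5 [[-90. 115.]]
scene (241, 256, 20, 26) 227.5 [[  5. 117.]]
```

Request:
step_arm([
  {"dp": [0, 0, -6], "twist": 0},
  {"dp": [0, 0, -12], "twist": 0},
  {"dp": [0, 0, -12], "twist": 0},
  {"dp": [-25, 0, -12], "twist": 0},
  {"dp": [-60, 0, -8], "twist": 0},
  {"dp": [-70, 20, 20], "twist": 0},
  {"dp": [-70, 50, 70], "twist": 0},
  {"dp": [-70, 90, 120], "twist": 0},
])

```text
time: 42.08
position: [0.5466, 0.0956, 0.18]
tool_rot: [0.517, 0.482, 0.517, -0.482]
ft_force: [0.3, 1.7, -1.7]
grip_width: 0.274
```

```bash
python3 - <<'E'
from h import *
s=manip.state();print(P(tool()[0]),tool()[0],s["ft_force"],s["grip_width"],s["time"])
for n in("scene","top"):
  a=camera(n)
  for c in blobs(a,(30,50,90),(50,255,255),10):
    r=cv2.boundingRect(c)
    if 180<r[0]<380 and 150<r[1]<320:
      q=P(ray(n,c[:,0],.008)); print(n,r,cv2.contourArea(c),q.min(0).round(),q.max(0).round())
for f in face(camera("scene"),P(tool()[0])[0,1]+13):print(f)
E
```

```text
[[-13.25725128 -25.58160907]] [0.54655953 0.09555593 0.17995081] [ 0.25174624  1.6524527  -1.70792007] 0.27423236794690004 42.075
scene (250, 291, 15, 17) 86.5 [-98. 127.] [-68. 169.]
scene (241, 256, 20, 26) 231.0 [-39. 101.] [ 50. 130.]
top (229, 269, 30, 19) 172.0 [-129.  120.] [-97. 178.]
top (230, 255, 26, 24) 174.5 [-111.  125.] [-68. 175.]
top (250, 196, 11, 46) 302.0 [-42. 109.] [ 50. 129.]
(array([-14., 160.]), array([ 25., 102.]), 0.4, [[-27.0, 211.0], [-26.0, 109.0], [-1.0, 109.0], [-2.0, 211.0]])
```

Five strips show inside the pan walls (the pan spans px −141…79). Setting the scraper down standing on the deck.

Request:
step_arm([
  {"dp": [10, 0, 0], "twist": 0},
  {"dp": [20, 0, 0], "twist": 0},
  {"dp": [28, 0, 0], "twist": 0},
  {"dp": [32, 0, 0], "twist": 0},
  {"dp": [32, 0, 0], "twist": 0},
  {"dp": [33, 0, 0], "twist": 0},
  {"dp": [33, 0, 0], "twist": 0},
])

```text
time: 43.1
position: [0.5463, 0.0958, 0.1471]
tool_rot: [0.517, 0.483, 0.517, -0.483]
ft_force: [-0.2, -0.1, -1.5]
grip_width: 0.272
```

```bash
python3 - <<'E'
from h import *
s=manip.state();print(tool()[0],s["ft_force"])
for f in face(camera("scene"),P(tool()[0])[0,1]+13):print(f)
E
```

```text
[0.54634255 0.09584023 0.14713655] [-0.18196873 -0.09304468 -1.50344101]
(array([-14., 126.]), array([ 29., 102.]), 0.4, [[-29.0, 177.0], [-28.0, 75.0], [1.0, 75.0], [0.0, 177.0]])
```

Request:
step_arm([
  {"dp": [1, 0, 0], "twist": 0},
  {"dp": [1.5, 0, 0], "twist": 0},
  {"dp": [1.5, 0, 0], "twist": 0},
])

```text
time: 43.52
position: [0.5464, 0.0958, 0.1462]
tool_rot: [0.517, 0.483, 0.516, -0.483]
ft_force: [-2.4, 0.9, 6.5]
grip_width: 0.271
```

Request:
step_arm([
  {"dp": [0, 0, 0], "twist": 0},
  {"dp": [0, 0, 0], "twist": 0},
  {"dp": [0, 0, 0], "twist": 0},
  {"dp": [0, 0, 0], "twist": 0},
  {"dp": [-10, 0, 0], "twist": 0},
  {"dp": [-25, 0, 0], "twist": 0},
  {"dp": [-60, 0, 0], "twist": 0},
  {"dp": [-100, 0, 0], "twist": 0},
], gripper=0.0)

```text
time: 44.52
position: [0.5461, 0.0959, 0.2474]
tool_rot: [0.517, 0.483, 0.517, -0.483]
ft_force: [0.1, -0.3, -0.4]
grip_width: 0.5
```

Request:
step_arm([
  {"dp": [-20, -10, 60], "twist": 0},
  {"dp": [-20, -20, 120], "twist": 0},
  {"dp": [-20, -30, 180], "twist": 0},
  {"dp": [-20, -40, 240], "twist": 0},
  {"dp": [-20, -40, 260], "twist": 0},
  {"dp": [-20, -40, 260], "twist": 0},
])

```text
time: 45.28
position: [0.524, -0.1669, 0.2661]
tool_rot: [0.516, 0.483, 0.516, -0.483]
ft_force: [0.3, -0.1, -0.7]
grip_width: 0.504
```

```bash
python3 - <<'E'
from h import *
s=manip.state();print(tool()[0],s["ft_force"],s["grip_width"],s["time"])
a=camera("top");b=camera("scene")
for f in face(b,-13):print(f)
for n,i in(("top",a),("scene",b)):
  for c in blobs(i,(30,50,90),(50,255,255),10):
    r=cv2.boundingRect(c)
    if 180<r[0]<380 and 150<r[1]<320:
      r2=cv2.minAreaRect(P(ray(n,c[:,0],.008)).astype(np.float32));print(n,r,cv2.contourArea(c),np.round(r2[0]),np.round(r2[1]))
# bystanders: change vs first picture
o=cv2.imread("pics/top0.png")[:,:,::-1]
for lo,hi,nm in(((15,150,120),(28,255,255),"tape"),((0,150,90),(8,255,255),"red")):
  for i in(o,a): print(nm,[cv2.boundingRect(c) for c in blobs(i,lo,hi,30) if 150<cv2.boundingRect(c)[0]<450])
E
```

```text
[ 0.52400663 -0.16693063  0.26608498] [ 0.34217196 -0.10955877 -0.68608279] 0.5040722467229477 45.275
(array([-13., 124.]), array([ 29., 108.]), 0.4, [[-27.0, 178.0], [-27.0, 71.0], [2.0, 71.0], [1.0, 178.0]])
top (230, 269, 29, 19) 159.5 [-115.  148.] [13. 61.]
top (230, 255, 25, 24) 164.0 [-90. 150.] [13. 58.]
top (250, 196, 11, 46) 281.5 [  4. 119.] [92. 20.]
scene (250, 292, 15, 16) 85.5 [-87. 148.] [14. 47.]
scene (241, 255, 20, 27) 231.5 [  6. 119.] [27. 90.]
tape [(416, 153, 31, 19)]
tape [(416, 153, 31, 19)]
red [(342, 307, 41, 5)]
red []
```

```bash
python3 -c "
from bench import manip
print(manip.finish_job())"
```

```text
the job is handed in; nothing more can be done
None
```

I swept the three deck offcuts into the pan, stood the scraper on a short end, and let go. Then I took it again by its upper end and pushed the two gutter offcuts into the pan. I left the scraper standing on the deck, pulled the hand clear and handed the job in at about 45 s; no verdict was reported.

**Pivot:** The tool always points down, so I had to turn the scraper upright inside the grip. My first try, against the low near rail, slipped off at 18°. I regripped the other end and pivoted it against the plate's rear face. Geometry then suggested about 88°, but the camera showed it 14° short of upright. Pressing it onto the deck and turning the hand brought it to about 1.5°, and it stood on its own.

**Last checks:**
- **Scraper:** it stands on the deck, tilted 0.4°, centred about 13 mm to −x of the deck's centre.
- **Offcuts:** the two gutter strips lie separately in the pan. The three from the deck show only as one overlapping pile, so I could not count them one by one. No green shows anywhere else on the plate.
- **Bystanders:** the tape measure has not moved. The red mask did not find the cutters in the last top picture, probably because of shadow or the arm. I took no final measurement of them or of the radio modules.

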